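# Chock the bottles and release the transit bar

## Robot

A 6-joint arm with a two-finger parallel gripper is mounted at the origin on the work surface. World frame = base frame: x ahead of the robot, y to its left, z up, the work surface at z = 0. Lengths are in mm, angles in rad, forces in N, time in s.
With the tool pointing down it reaches from about 350 to 975 mm from the base axis. Payload 7.1 kg.
Tool frame: the origin (TCP) lies at the very end of the fingers, on their centre line; the grasp point (between the pads) lies 19 mm behind it; z points along the fingers, y is the direction in which the jaws open and shut (so a half turn about z gives the same grasp; the last joint's range is limited). The gripper opens to 88 mm and grips with 3 to 60 N. Pads are 20 mm wide; open, the fingers measure 115 mm over their backs; the gripper's body (75 mm by 178 mm) begins 61 mm behind the grasp point.
Start: joints at [1.135, 0.423, 1.63, -0, 1.089, -0.019], TCP at [252.99, 571.49, 222.675] pointing down, gripper open.
Joint ranges: [-3, 3], [-0.9, 2.11], [0.09, 2.58], [-1.31, 4.45], [0.11, 2.69], [-2.54, 2.54]. Speed limits (rad/s): [2.39, 2.39, 3.01, 3.14, 3.14, 3.14].

## Interface

Orientations are given as a rotation vector (axis times angle).
In Python, from workcell import monitor, vision, order, find_in, regions_of, place_of gives the robot as it stands. The module is installed in compiled form; this text tells all that it offers.
- The arm moves only by the tool carry_out, never from a script. Its argument "targets" is a list of rows, each a list of 3 entries, a list of its own where there are three numbers: the turn, a rotation vector about the world's x, y, z in degrees, then the shift along the world's x, y, z in mm, then the finger opening in mm, from 0 to 87.8. In form: [[[rx, ry, rz], [x, y, z], hand], ...]. A call has 1 to 10 rows; each row is the pose to reach, as a shift and turn from the pose commanded when the call began; what a row does not reach only later rows make up. A row lasts 1/12 s, in which the tool goes at most 41.7 mm and 7.16 degrees, less where a joint would pass 70% of its speed; a pose out of reach is approached as far as the arm can. A call with a gripper value outside its range is refused whole. The fingers move at their own pace and stop on an object; the grip force is fixed at half the most. Time passes only in rows, so rows that repeat a pose let the fingers close. It gives the time, the measured TCP pose, the force and the opening at its end, in the units of the state.
- monitor.get_obs(): the state, without advancing time (a new reading comes with each control period).
- vision.get_image(name): name is "scene" or "top" or "wrist"; returns the picture (420x560x3 uint8, red, green, blue); there is no depth.
- vision.camera_model(name): a dict with "K" (3x3 intrinsics, pixels), "rvec" (rotation vector, rad) and "tvec" (3), from world to camera coordinates, as OpenCV has them. Camera axes: x right, y down, z forward; pixel columns grow to the right and rows downward; lengths in mm; the calibration is good to about 2 mm. A picture is of the moment at which its call begins: read the wrist's pose just before it. camera_model takes no time and is no camera call; for the wrist camera it gives the pose at the moment of the call.
- order.close_job(): hands the job in, once; it reports no verdict.
Trained networks look in the newest picture that a camera, given by its name, has taken for a name from the list of things; names that differ only in an ending like _2 or _b are one class to them, and where a whole thing is asked for, a point or a joint stands for the part that bears it (a point fixed in the world has none). Each returns a list of dicts, best first, with "confidence" (0 to 1); they miss things now and then, are a little off and sometimes report something else, mostly with a low value. They report only what shows in the picture. A call takes as long as a camera call. They do not tell look-alikes from the thing itself.
- find_in(query, camera): "point" ([x, y, z] in mm, in the coordinates of the camera as it stood for that picture, good to about 4 mm: the middle of the surface that is visible of it).
- regions_of(query, camera): "mask" (420x560 bool, what is visible of it).
- place_of(query, camera): "point" ([x, y, z] in mm, in the coordinates of the camera as it stood for that picture, good to about 4 mm: a listed point, or the origin of a listed thing).
The state is a dict: "t": time; "qpos": joint angles; "qvel": joint speeds; "joint_torque": joint torques, N m; "ee_pos": TCP position; "orientation": TCP orientation; "ft_force": force on the tool from outside, world axes, zero at the start; "moment": the same for the moment, N m; "width": finger opening in mm.
Only numpy, scipy, OpenCV 4.12 (cv2) and the standard library are available. Lean on these libraries where they do the work, as an engineer would, in place of code of your own. Each camera call takes 0.05 s, during which the arm holds its last target.

## Task

Make the slanted bottle rack ready for use: push one wedge chock, toe first, snugly under the low side of every bottle lying in it, and only then press the latch pad and keep clear so that the transit bar springs up by itself, never touching the bar, with every bottle staying where it lies. Put the chocks that are left over in the steel tray, and leave the other things on the bench undisturbed.

Things in the scene. Friction and masses are not known exactly. Their poses are not given: they have to be found in the camera images.
- rack: fixed slanted steel bottle rack. Origin on the bench, z up, x horizontal towards its high end (away from the robot), y to its left. The sheet, 350 mm wide (y), rises with +x at 0.14 rad: its height above the bench is 0.036 + 0.141 x, from x = -148 to +83 mm; 10 mm lip at the low edge. Lanes centred on y = +115, 0, -115 mm, each empty or with one bottle
- bar (a joint): angle (rad) of the aluminium transit bar: 0 latched; when released a spring throws it up to 1.25. Closed, the 10 mm bar runs along rack y over the bottles' low side, axis at rack x = -39, z = 73 mm; chocks pass under it. Its two arms, at y = +-184 mm, are hinged at x = +65 mm; it swings up to 190 mm above the bench, within y = +-205 mm
- bar_mid (a point): middle of the bar, on its axis
- latch (a joint): angle of the latch rocker (rad): 0 at rest, up to 0.2 pressed. The bar lets go at about 0.1 to 0.14. It springs back when let go
- latch_pad (a point): centre of the top of the grey 34 x 34 mm push-to-release pad, 52 mm above the bench, on a dark lever out of the rack's right side (-y), 110 mm outside the bar's end. Push it straight down 13 to 20 mm with 3 to 5 N (end of travel 22 mm)
- tray: loose open steel tray, 140 mm (x) by 190 mm (y) outside, 35 mm high, 4 mm walls and floor; origin under its centre. May get knocked aside
- bottle1: white reagent bottle with a blue cap lying across the slope in the rack's left lane, kept by the bar from rolling down towards the robot; 60 mm diameter, barrel 84 mm long, 0.2 to 0.42 kg. Origin at the middle of the barrel on its axis (against the bar: rack x = -4, z = 66 mm), y along it; x and z turn as it rolls. None if absent
- bottle2: white reagent bottle with a blue cap lying across the slope in the rack's middle lane, kept by the bar from rolling down towards the robot; 60 mm diameter, barrel 84 mm long, 0.2 to 0.42 kg. Origin at the middle of the barrel on its axis (against the bar: rack x = -4, z = 66 mm), y along it; x and z turn as it rolls. None if absent
- bottle3: white reagent bottle with a blue cap lying across the slope in the rack's right lane, kept by the bar from rolling down towards the robot; 60 mm diameter, barrel 84 mm long, 0.2 to 0.42 kg. Origin at the middle of the barrel on its axis (against the bar: rack x = -4, z = 66 mm), y along it; x and z turn as it rolls. None if absent
- chock1: black rubber wedge chock, 0.15 kg; four alike. Origin on its underside right below the handle; x points to the thin toe 65 mm ahead, z up. 44 mm wide, tail 16 mm behind; flat top 24 mm high to 43 mm ahead, then a 42 degree face down to the 4.5 mm toe. Handle: upright tab 14 (x) by 30 mm (y), its top at 66 mm. It touches a bottle when its origin is 81 mm down the slope from the bottle's axis
- toe1 (a point): middle of the toe edge of chock1, 2 mm above its underside
- chock2: black rubber wedge chock, 0.15 kg; four alike. Origin on its underside right below the handle; x points to the thin toe 65 mm ahead, z up. 44 mm wide, tail 16 mm behind; flat top 24 mm high to 43 mm ahead, then a 42 degree face down to the 4.5 mm toe. Handle: upright tab 14 (x) by 30 mm (y), its top at 66 mm. It touches a bottle when its origin is 81 mm down the slope from the bottle's axis
- toe2 (a point): middle of the toe edge of chock2, 2 mm above its underside
- chock3: black rubber wedge chock, 0.15 kg; four alike. Origin on its underside right below the handle; x points to the thin toe 65 mm ahead, z up. 44 mm wide, tail 16 mm behind; flat top 24 mm high to 43 mm ahead, then a 42 degree face down to the 4.5 mm toe. Handle: upright tab 14 (x) by 30 mm (y), its top at 66 mm. It touches a bottle when its origin is 81 mm down the slope from the bottle's axis
- toe3 (a point): middle of the toe edge of chock3, 2 mm above its underside
- chock4: black rubber wedge chock, 0.15 kg; four alike. Origin on its underside right below the handle; x points to the thin toe 65 mm ahead, z up. 44 mm wide, tail 16 mm behind; flat top 24 mm high to 43 mm ahead, then a 42 degree face down to the 4.5 mm toe. Handle: upright tab 14 (x) by 30 mm (y), its top at 66 mm. It touches a bottle when its origin is 81 mm down the slope from the bottle's axis
- toe4 (a point): middle of the toe edge of chock4, 2 mm above its underside
- reagent: bystander: upright white reagent jar with a blue cap, 72 mm across, 150 mm high; origin under its centre
- beaker: bystander: glass beaker, 72 mm across, 85 mm high; origin under its centre
- tipbox: bystander: clear pipette tip box 85 x 120 x 50 mm high; origin under its centre
- dish: bystander: shallow glass dish, 70 mm across, 15 mm high; origin under its centre
- pot: bystander: small clear pot with white lid, 44 mm across, 50 mm high; origin under its centre
- timer: bystander: flat white timer 60 x 80 x 30 mm high; origin under its centre
- block: bystander: aluminium heating block 90 x 130 x 40 mm high; origin under its centre
Not all that is in view belongs to the job. Leave any yellow look-alike of the chock2 alone.

How it is judged:
By the outcome, as a careful person would: the job done as asked, in the order asked, and still so for the second after the job is handed in, with the robot touching nothing.
Of bottle1, bottle2, bottle3 only 2 to 3 are there at a start; the rules pass over those that are not, and their reading is None.
At some moment in a run one of tray may be knocked a few centimetres aside while the robot is not near it.
Once in a run the grip may slacken for a moment while it holds something.
It also fails if it takes over 184 s, if anything falls off the work surface, if the arm or the gripper's body presses on something with over 40 N, if the wrist force passes 120 N, or if a joint passes its speed limit or range.

## Working session

There is one attempt and no reset: what is moved stays moved. The work goes in short steps, Python scripts to look and compute and a tool call to move; the robot and the scene stay as the last step left them, time stands still between calls to the robot, and variables do not carry over. Pictures are saved under pics/ and viewed, and the job is handed in when it is done.

Besides the shell and the picture viewer there is one more tool, called after "Emit:" as name([rows], argument=value, ...), one row to a line, values as JSON. carry_out: Moves the arm, as the interface text tells. Its arguments: {"type":"object","properties":{"targets":{"type":"array","items":{"type":"array"}}},"required":["targets"]}

```bash
mkdir -p pics; ls; cat > h.py <<'E'
import numpy as np, cv2
from scipy.spatial.transform import Rotation as R
from workcell import monitor, vision, order, find_in, regions_of, place_of
np.set_printoptions(precision=1,suppress=True)
def snap(n,f=None):
    im=vision.get_image(n)
    if f: cv2.imwrite('pics/'+f,im[:,:,::-1])
    return im
def cw(n,p,m=None):
    m=m or vision.camera_model(n)
    Rm=R.from_rotvec(np.ravel(m['rvec'])).as_matrix()
    return Rm.T@(np.array(p)-np.ravel(m['tvec']))
def proj(n,P,m=None):
    m=m or vision.camera_model(n)
    return cv2.projectPoints(np.array(P,float).reshape(-1,1,3),np.array(m['rvec']),np.array(m['tvec']),np.array(m['K']),None)[0].reshape(-1,2)
def ray(n,uv,z,m=None):
    m=m or vision.camera_model(n)
    Rm=R.from_rotvec(np.ravel(m['rvec'])).as_matrix(); t=np.ravel(m['tvec'])
    c=-Rm.T@t; d=Rm.T@np.linalg.inv(m['K'])@np.array([uv[0],uv[1],1.])
    return c+d*(z-c[2])/d[2]
def st():
    o=monitor.get_obs()
    print('t',round(o['t'],2),'pos',np.array(o['ee_pos']),'rv',np.round(o['orientation'],3),'F',np.array(o['ft_force']),'w',round(o['width'],1))
    return o
E
python3 - <<'E'
from h import *
st()
for n in ['scene','top','wrist']:
    snap(n,n+'0.png'); m=vision.camera_model(n); print(n,m['K'],cw(n,[0,0,0],m))
E
```

```text
pics
t 0.0 pos [252.8 571.  221.9] rv [-0.7 -3.1  0. ] F [0.  0.4 1. ] w 87.9
scene [[519.4   0.  282.5]
 [  0.  519.4 202. ]
 [  0.    0.    1. ]] [1375.9  559.7 1118.8]
top [[525.8   0.  278.2]
 [  0.  525.8 201.5]
 [  0.    0.    1. ]] [ 314.1    1.5 1895.8]
wrist [[294.6   0.  276. ]
 [  0.  294.6 211.2]
 [  0.    0.    1. ]] [184.9 602.4 384.3]
```

View pics/scene0.png

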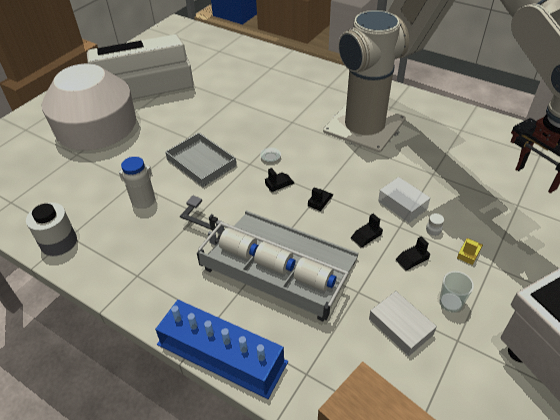

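View pics/top0.png

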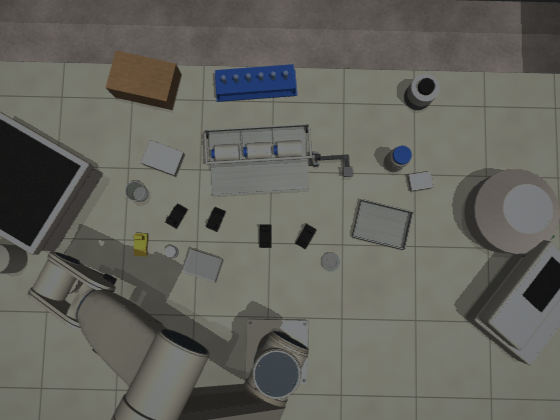

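View pics/wrist0.png

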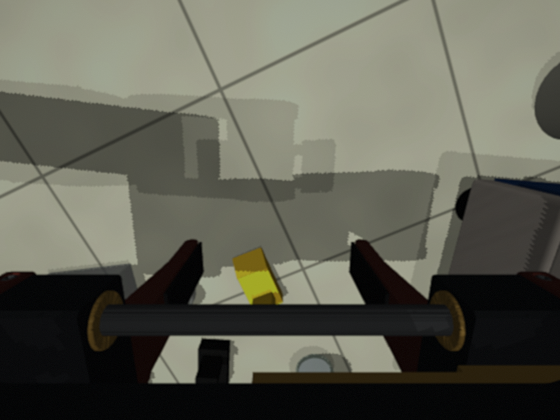

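The top view shows three bottles (226,152), (258,150), (289,149). There are four black chocks at (177,215), (216,219), (265,236) and (306,236), and the yellow look-alike at (140,243). The tray is at (382,224) and the latch pad at (347,172).

```bash
python3 - <<'E'
from h import *
for cam in ['top','scene']:
    m=vision.camera_model(cam); vision.get_image(cam)
    for q in ['rack','bar_mid','latch_pad','tray','bottle1','bottle2','bottle3','chock1','toe1']:
        r=place_of(q,cam)
        print(cam,q,[(round(d['confidence'],2),cw(cam,d['point'],m)) for d in r[:6]])
st()
E
```

```text
top rack [(0.89, array([703.6,  81. ,  -4. ])), (0.33, array([436.4, 237.9,   0.1]))]
top bar_mid [(0.68, array([662.6,  79.1,  72.6])), (0.19, array([ 678.8, -412.8,   -2.8]))]
top latch_pad [(0.65, array([ 632.3, -244.2,   51. ]))]
top tray [(0.67, array([ 449.1, -370.9,   -3. ])), (0.35, array([545.6, 502.1,  -1.3])), (0.18, array([ 633.1, -242.3,   50. ]))]
top bottle1 [(0.72, array([701.6,  80.8,  63.7])), (0.62, array([691.2, 189.8,  63. ])), (0.6, array([706.1, -29.3,  64.7]))]
top bottle2 [(0.72, array([701.6,  80.8,  63.7])), (0.62, array([691.2, 189.8,  63. ])), (0.6, array([706.1, -29.3,  64.7]))]
top bottle3 [(0.72, array([701.6,  80.8,  63.7])), (0.62, array([691.2, 189.8,  63. ])), (0.6, array([706.1, -29.3,  64.7]))]
top chock1 [(0.86, array([386.4, 489.5,  -0.5])), (0.75, array([444.7, 381.3,   2.4])), (0.74, array([435.9, 235.7,  -0.4])), (0.68, array([ 420.9, -105.4,    3.8])), (0.67, array([421.9,  51.7,   2.7]))]
top toe1 [(0.73, array([502.1, 349.3,   1.6])), (0.66, array([371.2, -79.8,   1.5])), (0.64, array([498.2, 215.6,   2.4])), (0.54, array([316.9, 492.1,  
[... 620 characters left out ...]
1,  62.7])), (0.65, array([687.2, 192.7,  61.7]))]
scene bottle3 [(0.89, array([700.1,  79. ,  69.2])), (0.82, array([706.8, -27.1,  62.7])), (0.65, array([687.2, 192.7,  61.7]))]
scene chock1 [(0.96, array([437.7, 234.3,  -0.5])), (0.72, array([ 423.3, -108. ,   -3.9])), (0.68, array([421.8,  49.2,   2.9])), (0.68, array([383.1, 498.4,  -1.2])), (0.55, array([444.7, 380.8,  -2. ]))]
scene toe1 [(0.87, array([316. , 497.8,   0.2])), (0.73, array([422.6,  48.4,   1.4])), (0.72, array([368.9, -74.4,   1.7])), (0.62, array([359. ,  47.7,   0.8])), (0.61, array([496.9, 212. ,   1.6])), (0.59, array([500.6, 349.6,   4. ]))]
t 1.15 pos [253.  571.5 222.7] rv [ 0.7  3.1 -0. ] F [0.  0.5 0.5] w 87.7
```

```bash
python3 - <<'E'
import cv2
a=cv2.imread('pics/top0.png');b=cv2.imread('pics/scene0.png')
cv2.imwrite('pics/topc.png',cv2.resize(a[110:265,120:420],None,fx=2.6,fy=2.6,interpolation=2))
cv2.imwrite('pics/scenec.png',cv2.resize(b[140:320,160:480],None,fx=2.5,fy=2.5,interpolation=2))
E
```

```text
(no output)
```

View pics/topc.png

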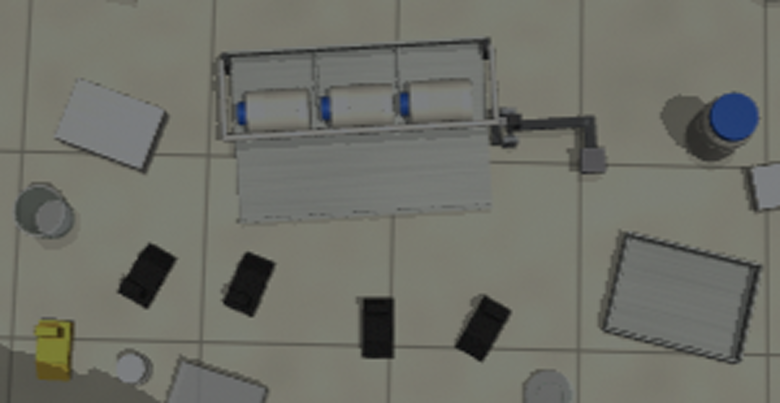

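View pics/scenec.png

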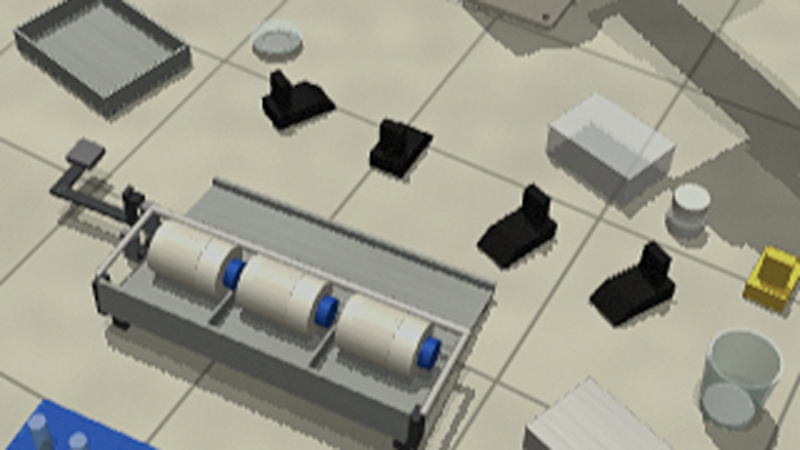

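Candidates for "chock" in the top crop:
- **A:** (148,275)
- **B:** (250,283)
- **C:** (377,327)
- **D:** (483,327)
- **Yellow look-alike:** (53,348), rejected by colour. The other nearby items are the tip box, pot, beaker and dish.

The toe directions agree with the scene view. The plan is A to the left lane, B to the middle, D to the right, and C to the tray. I'll refine the poses by averaging and check the wrist camera layout.

```bash
python3 - <<'E'
from h import *
acc={}
seeds={'chock1':dict(A=(445,381),B=(437,235),C=(422,51),D=(422,-107)),'toe1':dict(A=(501,349),B=(497,214),C=(359,49),D=(370,-77)),
 'bottle1':dict(L=(690,191),M=(701,80),R=(706,-28)),'tray':dict(T=(447,-367)),'latch_pad':dict(P=(632,-242)),'rack':dict(R0=(704,82)),'bar_mid':dict(Bm=(663,79))}
for k in range(4):
  for cam in ['top','scene']:
    m=vision.camera_model(cam); vision.get_image(cam)
    for q,s in seeds.items():
        for d in place_of(q,cam):
            if d['confidence']<.4: continue
            p=cw(cam,d['point'],m)
            for n,c in s.items():
                if np.hypot(*(p[:2]-c))<30: acc.setdefault((q,n),[]).append(p)
for k,v in acc.items(): print(k,len(v),np.median(v,0),np.std(v,0))
g=lambda q,n:np.mean(acc[(q,n)],0)
for n in 'ABCD':
    d=g('toe1',n)-g('chock1',n); print(n,'heading',np.degrees(np.arctan2(d[1],d[0])),np.hypot(*d[:2]))
o=st(); print(R.from_rotvec(o['orientation']).as_matrix(), o['qpos'])
print(cw('wrist',[0,0,0]), R.from_rotvec(np.ravel(vision.camera_model('wrist')['rvec'])).as_matrix())
E
```

```text
('chock1', 'A') 8 [444.2 381.7   0.8] [1.3 1.1 2.2]
('chock1', 'B') 8 [434.4 235.5   0.3] [1.1 1.2 1.2]
('chock1', 'D') 8 [ 421.5 -105.7   -1. ] [3.2 1.4 3.9]
('chock1', 'C') 8 [421.7  49.1   1.2] [1.5 1.2 2.4]
('toe1', 'B') 7 [498.4 213.8   1.4] [2.2 1.4 1.2]
('toe1', 'A') 8 [502.  349.7   3. ] [1.7 1.9 3.1]
('toe1', 'D') 7 [370.4 -76.9   0.8] [1.7 1.1 1. ]
('toe1', 'C') 8 [358.1  49.7   1.6] [1.1 2.  1.8]
('bottle1', 'L') 8 [689.5 191.8  62.8] [1.4 1.8 2.5]
('bottle1', 'R') 8 [707.  -29.6  63.2] [0.9 2.  1.7]
('bottle1', 'M') 8 [701.6  78.2  65. ] [2.2 1.2 2.3]
('tray', 'T') 7 [ 449.3 -371.2   -3.7] [0.9 3.2 3.6]
('latch_pad', 'P') 8 [ 632.1 -241.6   50.2] [1.1 1.3 0.9]
('rack', 'R0') 7 [702.7  83.3   0.3] [1.3 1.4 1.1]
('bar_mid', 'Bm') 8 [662.5  78.5  72.7] [1.6 2.2 1.3]
A heading -28.935410296655785 65.7668409492086
B heading -18.808116757487056 67.62191932281638
C heading 179.7528951157296 64.46135996424916
D heading 149.9033431963501 59.11627201059896
t 4.35 pos [253.  571.5 222.7] rv [-0.7 -3.1  0. ] F [-0.2  0.1 -0. ] w 87.8
[[-0.9  0.4 -0. ]
 [ 0.4  0.9 -0. ]
 [ 0.  -0.  -1. ]] [ 1.1  0.4  1.6  0.   1.1 -0. ]
[185.  602.6 384.9] [[ 0.4  0.9 -0. ]
 [ 0.9 -0.4  0.3]
 [ 0.2 -0.1 -1. ]]
```

```bash
python3 - <<'E'
import cv2
a=cv2.imread('pics/top0.png')
cv2.imwrite('pics/rackc.png',cv2.resize(a[115:205,195:325],None,fx=6,fy=6,interpolation=2))
E
```

```text
(no output)
```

View pics/rackc.png

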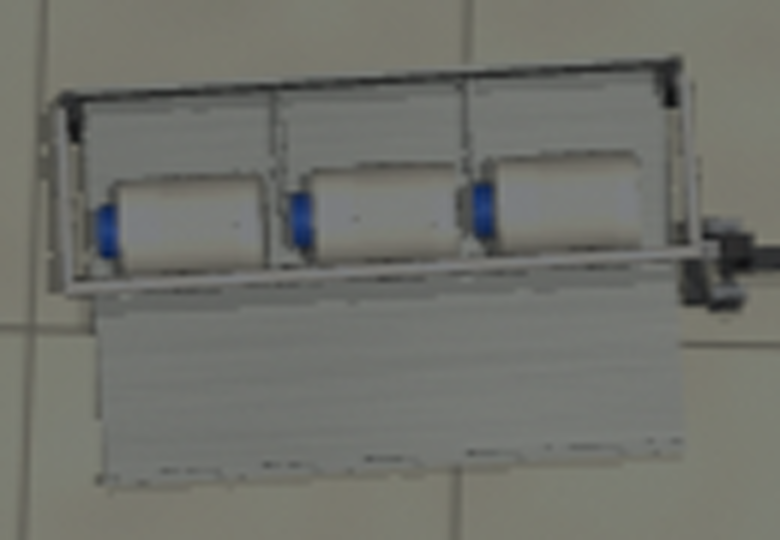

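The bar runs from (70,288) to (715,247) in the crop, and the low lip from (100,485) to (683,455). The bottle barrels span x = 118–265, 312–465 and 495–640.

```bash
python3 - <<'E'
from h import *
f=lambda x,y,z: ray('top',((x+.5)/6-.5+195,(y+.5)/6-.5+115),z)
def yaw(p,q): d=p-q; return np.degrees(np.arctan2(-d[0],d[1]))
b1,b2=f(70,288,76),f(715,247,76); print(b1,b2,yaw(b1,b2),(b1+b2)/2)
l1,l2=f(100,485,25),f(683,455,25); print(l1,l2,yaw(l1,l2),(l1+l2)/2)
h1,h2=f(68,98,90),f(675,63,90);print(h1,h2,yaw(h1,h2))
for n,c in dict(L=(191,224),M=(388,211),R=(567,203)).items(): print(n,f(*c,90))
print(ray('top',(347,172),52))
# back-projection of the model
for y in (3.0,3.5,4.,4.5):
    c,s=np.cos(np.radians(y)),np.sin(np.radians(y)); M=np.array([[c,-s],[s,c]])
    for X in [(-39,195),(-39,-195),(-148,175),(-148,-175),(-39,0)]:
        z={-39:78,-148:25}[X[0]]
        w=np.r_[M@X+[702.7,81.5],z]; p=proj('top',[w])[0]; print(y,X,((p-[195,115])+.5)*6-.5)
E
```

```text
[649.1 258.6  76. ] [ 681.8 -118.4   76. ] 4.953900964787453 [665.5  70.1  76. ]
[539.6 243.5  25. ] [ 565.3 -104.4   25. ] 4.22417558070462 [552.4  69.6  25. ]
[759.1 262.   90. ] [787.9 -92.5  90. ] 4.639774063633261
L [685.9 187.7  90. ]
M [696.1  73.2  90. ]
R [703.1 -30.9  90. ]
[ 630.6 -238.9   52. ]
3.0 (-39, 195) [ 43.2 279.3]
3.0 (-39, -195) [709.7 259.4]
3.0 (-148, 175) [ 92.  474.6]
3.0 (-148, -175) [677.3 456.9]
3.0 (-39, 0) [376.6 269.4]
3.5 (-39, 195) [ 43.9 282.2]
3.5 (-39, -195) [710.2 256.5]
3.5 (-148, 175) [ 94.2 477. ]
3.5 (-148, -175) [679.3 454.3]
3.5 (-39, 0) [377.2 269.3]
4.0 (-39, 195) [ 44.5 285. ]
4.0 (-39, -195) [710.6 253.6]
4.0 (-148, 175) [ 96.5 479.5]
4.0 (-148, -175) [681.4 451.7]
4.0 (-39, 0) [377.8 269.3]
4.5 (-39, 195) [ 45.2 287.9]
4.5 (-39, -195) [711.  250.7]
4.5 (-148, 175) [ 98.7 481.9]
4.5 (-148, -175) [683.4 449. ]
4.5 (-39, 0) [378.4 269.3]
```

```bash
cat >> h.py <<'E'
def rotm(jaw,tilt=0,head=4.5):
    """tool down, y axis at angle jaw (deg); tilt: then rotate about axis (rack -y) by tilt deg"""
    j=np.radians(jaw); y=np.array([np.cos(j),np.sin(j),0]); z=np.array([0,0,-1.]); x=np.cross(y,z)
    M=np.c_[x,y,z]; h=np.radians(head)
    return R.from_rotvec(-np.radians(tilt)*np.array([-np.sin(h),np.cos(h),0]))*R.from_matrix(M)
def to(pos,jaw,tilt=0):
    o=monitor.get_obs(); r=rotm(jaw,tilt)*R.from_rotvec(o['orientation']).inv()
    print('turn',np.round(r.as_rotvec(degrees=True),2),'shift',np.array(pos)-o['ee_pos'])
def jaw():
    y=R.from_rotvec(monitor.get_obs()['orientation']).as_matrix()[:,1]; return np.degrees(np.arctan2(y[1],y[0]))
RO=np.array([702.,79.5]); RY=np.radians(4.5)
def rk(x,y,up=0):
    """world point: rack x,y on sheet + up along the sheet normal"""
    z=36+.141*x; X=x-up*np.sin(.14); z+=up*np.cos(.14)
    c,s=np.cos(RY),np.sin(RY); return np.array([RO[0]+c*X-s*y,RO[1]+s*X+c*y,z])
E
python3 - <<'E'
from h import *
print(jaw()); to([444.5,381.5,130],61)
for y in (112,-2,-111): print(rk(-120,y,33),rk(-80,y,33))
E
```

```text
66.11974236116716
turn [ 0.  -0.  -5.1] shift [ 191.5 -190.   -92.7]
[569.  181.4  51.8] [608.9 184.5  57.4]
[577.9  67.7  51.8] [617.8  70.9  57.4]
[586.5 -40.9  51.8] [626.4 -37.8  57.4]
```

Emit:
carry_out([
  [[0, 0, -5.1], [191.5, -190, -92], 88],
  [[0, 0, -5.1], [191.5, -190, -92], 87],
  [[0, 0, -5.1], [191.5, -190, -92], 87],
])

```text
t: 4.6
ee_pos: [337.4, 487.7, 182.1]
orientation: [0.783, 3.042, 0.001]
ft_force: [0.5, 0.4, 0.1]
width: 87.4
```

Emit:
carry_out([
  [[0, 0, 0], [107, -106, -52], 60],
  [[0, 0, 0], [107, -106, -52], 60],
  [[0, 0, 0], [107, -106, -52], 60],
  [[0, 0, 0], [107, -106, -52], 60],
  [[0, 0, 0], [107, -106, -52], 60],
  [[0, 0, 0], [107, -106, -52], 60],
])

```text
t: 5.1
ee_pos: [444.8, 380.7, 129.7]
orientation: [-0.791, -3.039, 0.002]
ft_force: [-0.2, 0.4, 0.0]
width: 60.0
```

```bash
python3 - <<'E'
from h import *
st(); m=vision.camera_model('wrist'); snap('wrist','w1.png')
for q in ('chock1','toe1'): print(q,[(round(d['confidence'],2),cw('wrist',d['point'],m)) for d in place_of(q,'wrist')])
print(jaw()); to([444.5,381.5,31],61)
E
```

```text
t 5.1 pos [444.8 380.7 129.7] rv [-0.8 -3.   0. ] F [-0.2  0.4  0. ] w 60.0
chock1 [(0.88, array([434.3, 243. ,   3.1])), (0.84, array([441.1, 386.3,  -0. ])), (0.63, array([380. , 494.3,   2.3]))]
toe1 [(0.92, array([504.6, 355.7,   0.8])), (0.88, array([317.5, 494.8,  -0.8]))]
61.064191451869256
turn [-0.   0.  -0.1] shift [  0.9  -1.6 -99.8]
```

View pics/w1.png

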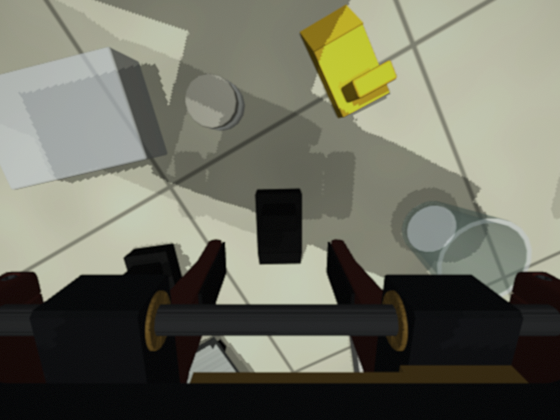

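```bash
python3 - <<'E'
from h import *
im=cv2.imread('pics/w1.png'); m=vision.camera_model('wrist')
def chock(o,h,col):
    h=np.radians(h); ux=np.array([np.cos(h),np.sin(h),0]);uy=np.array([-ux[1],ux[0],0]);uz=np.array([0,0,1.])
    P=lambda L:proj('wrist',[np.array([o[0],o[1],0])+a*ux+b*uy+c*uz for a,b,c in L],m).astype(int)*3
    for L in ([(-7,-15,66),(7,-15,66),(7,15,66),(-7,15,66)],[(-16,-22,24),(43,-22,24),(43,22,24),(-16,22,24)],[(65,-22,0),(65,22,0)]):
        cv2.polylines(big,[P(L)-np.array(off)*3],True,col,1)
off=(200,150); big=cv2.resize(im[150:300,200:380],None,fx=3,fy=3,interpolation=2)
big=cv2.convertScaleAbs(big,alpha=2.5)
chock((444.5,381.5),-29,(0,255,0))
cv2.imwrite('pics/w1c.png',big)
E
```

```text
(no output)
```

View pics/w1c.png

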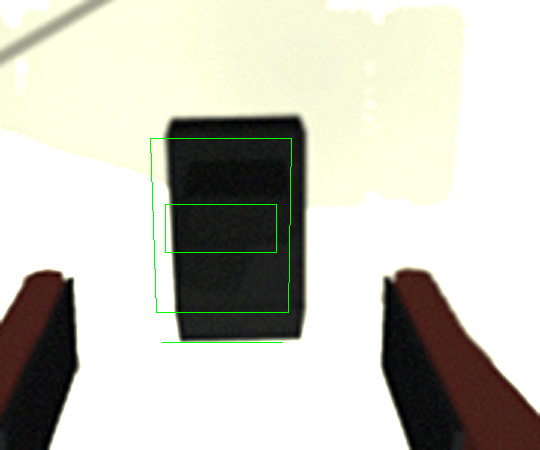

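```bash
python3 - <<'E'
import cv2,numpy as np
im=cv2.imread('pics/w1.png')[150:300,200:380].astype(float)
big=cv2.resize(np.clip(im*7,0,255).astype('uint8'),None,fx=4,fy=4,interpolation=2)
cv2.imwrite('pics/w1d.png',big[:,:])
E
```

```text
(no output)
```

View pics/w1d.png

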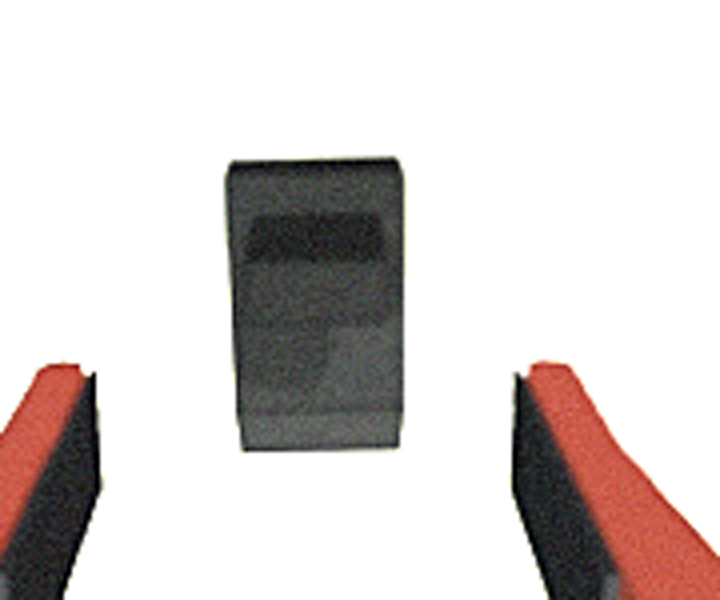

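The handle top sits at crop (316,293), about 2 mm right of the finger midline, and the chock is aligned with the jaws. I'm descending now.

Emit:
carry_out([
  [[0, 0, 0], [0, 2.4, -40], 60],
  [[0, 0, 0], [0, 2.4, -75], 60],
  [[0, 0, 0], [0, 2.4, -98], 60],
  [[0, 0, 0], [0, 2.4, -98], 60],
])

```text
t: 5.58
ee_pos: [440.6, 383.9, 28.6]
orientation: [-0.782, -3.039, 0.009]
ft_force: [-0.4, -0.5, -0.6]
width: 59.8
```

Emit:
carry_out([
  [[0, 0, 0], [0, 0, 0], 20],
  [[0, 0, 0], [0, 0, 0], 20],
  [[0, 0, 0], [0, 0, 0], 20],
  [[0, 0, 0], [0, 0, 0], 20],
  [[0, 0, 0], [0, 0, 0], 20],
  [[0, 0, 0], [0, 0, 0], 20],
])

```text
t: 6.08
ee_pos: [444.4, 385.0, 33.8]
orientation: [0.786, 3.041, 0.002]
ft_force: [-2.2, -0.3, 7.3]
width: 30.1
```

Emit:
carry_out([
  [[0, 0, 0], [0, 0, 20], 20],
  [[0, 0, 0], [0, 0, 50], 20],
  [[0, 0, 0], [0, 0, 90], 20],
  [[0, 0, 0], [0, 0, 90], 20],
  [[0, 0, 0], [0, 0, 90], 20],
])

```text
t: 6.5
ee_pos: [445.5, 385.7, 125.1]
orientation: [0.786, 3.038, 0.007]
ft_force: [0.4, 0.1, -1.8]
width: 29.6
```

```bash
python3 - <<'E'
from h import *
st(); print(jaw()); to(rk(-122,112,31)+[0,0,70],94.5,8)
snap('wrist','w2.png')
E
```

```text
t 6.5 pos [445.5 385.7 125.1] rv [0.8 3.  0. ] F [ 0.4  0.1 -1.8] w 29.6
61.00973111356247
turn [-2.  -7.8 33.4] shift [ 121.8 -204.4   -5.6]
```

View pics/w2.png

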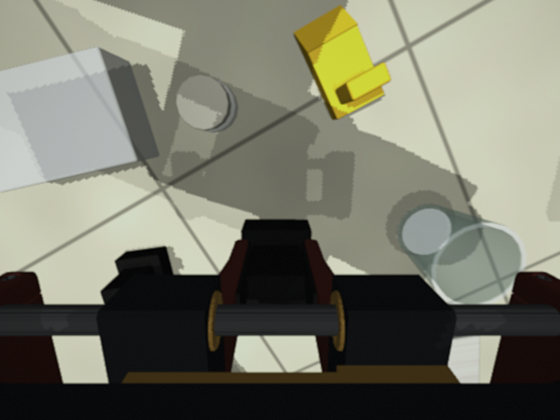

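Emit:
carry_out([
  [[-2, -7.8, 33.4], [122, -204, -5], 20],
  [[-2, -7.8, 33.4], [122, -204, -5], 20],
  [[-2, -7.8, 33.4], [122, -204, -5], 20],
  [[-2, -7.8, 33.4], [122, -204, -5], 20],
  [[-2, -7.8, 33.4], [122, -204, -5], 20],
  [[-2, -7.8, 33.4], [122, -204, -5], 20],
  [[-2, -7.8, 33.4], [122, -204, -5], 20],
  [[-2, -7.8, 33.4], [122, -204, -5], 20],
  [[-2, -7.8, 33.4], [122, -204, -5], 20],
])

```text
t: 7.3
ee_pos: [564.8, 180.2, 115.9]
orientation: [-0.116, 3.004, -0.0]
ft_force: [-0.4, 0.4, -1.2]
width: 29.7
```

```bash
python3 - <<'E'
from h import *
st(); print(jaw()); to(rk(-122,112,34),94.5,8); to(rk(-122,112,34),94.5,8)
snap('wrist','w3.png')
E
```

```text
t 7.3 pos [564.8 180.2 115.9] rv [-0.1  3.  -0. ] F [-0.4  0.4 -1.2] w 29.7
94.39711437418342
turn [ 0.3 -0.2  0.1] shift [  2.    1.  -63.5]
turn [ 0.3 -0.2  0.1] shift [  2.    1.  -63.5]
```

View pics/w3.png

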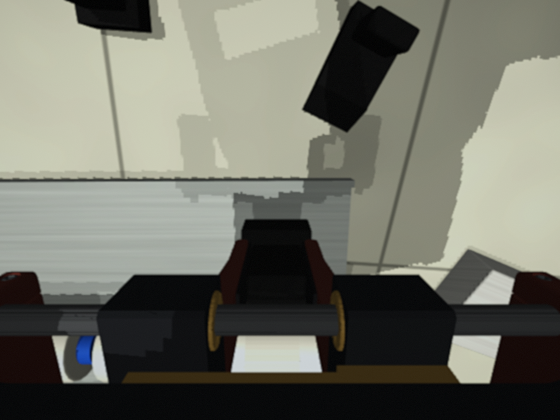

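```bash
python3 - <<'E'
from h import *
c,s=np.cos(RY),np.sin(RY)
for uv,z in [((275,180),25),((100,180),25),((352,180),25),((350,260),22)]:
    p=ray('wrist',uv,z); d=p[:2]-RO; print(uv,p,'rack',c*d[0]+s*d[1],-s*d[0]+c*d[1])
E
```

```text
(275, 180) [544.9 179.2  25. ] rack -148.7672175340786 111.74235176653544
(100, 180) [556.7  29.4  25. ] rack -148.74992247588204 -38.52733067289658
(352, 180) [539.8 244.8  25. ] rack -148.7747869314204 177.5097473941823
(350, 260) [621.  258.2  22. ] rack -66.69130642405992 184.5014295282385
```

Emit:
carry_out([
  [[0, 0, 0], [1, 1, -30], 20],
  [[0, 0, 0], [1, 1, -50], 20],
  [[0, 0, 0], [1, 1, -60], 20],
  [[0, 0, 0], [1, 1, -60], 20],
  [[0, 0, 0], [1, 1, -60], 20],
  [[0, 0, 0], [1, 1, -60], 20],
])

```text
t: 7.85
ee_pos: [567.4, 182.3, 58.2]
orientation: [-0.118, 3.0, 0.001]
ft_force: [0.6, -0.3, -1.3]
width: 30.1
```

```bash
python3 - <<'E'
from h import *
st(); to(rk(-122,112,32),94.5,8); to(rk(-80,112,32),94.5,8)
E
```

```text
t 7.85 pos [567.4 182.3  58.2] rv [-0.1  3.   0. ] F [ 0.6 -0.3 -1.3] w 30.1
turn [ 0.3  0.  -0. ] shift [-0.3 -1.1 -7.7]
turn [ 0.3  0.  -0. ] shift [41.6  2.2 -1.8]
```

Now I'll lower until contact.

Emit:
carry_out([
  [[0, 0, 0], [0, 0, -2], 20],
  [[0, 0, 0], [0, 0, -4], 20],
  [[0, 0, 0], [0, 0, -5], 20],
  [[0, 0, 0], [0, 0, -5], 20],
  [[0, 0, 0], [0, 0, -5], 20],
])

```text
t: 8.27
ee_pos: [567.0, 181.5, 52.5]
orientation: [-0.117, 3.001, 0.0]
ft_force: [0.0, 0.2, -1.8]
width: 29.8
```

Emit:
carry_out([
  [[0, 0, 0], [0, 0, -1], 20],
  [[0, 0, 0], [0, 0, -2], 20],
  [[0, 0, 0], [0, 0, -2], 20],
  [[0, 0, 0], [0, 0, -2], 20],
])

```text
t: 8.6
ee_pos: [567.2, 181.4, 52.0]
orientation: [-0.117, 3.0, 0.0]
ft_force: [-7.8, -2.7, 15.9]
width: 30.0
```

Emit:
carry_out([
  [[0, 0, 0], [0, 0, 2.0], 20],
  [[0, 0, 0], [5, 0.4, 2.7], 20],
  [[0, 0, 0], [12, 0.9, 3.7], 20],
  [[0, 0, 0], [20, 1.6, 4.8], 20],
  [[0, 0, 0], [28, 2.2, 6.0], 20],
  [[0, 0, 0], [32, 2.5, 6.5], 20],
  [[0, 0, 0], [32, 2.5, 6.5], 20],
  [[0, 0, 0], [32, 2.5, 6.5], 20],
])

```text
t: 9.27
ee_pos: [599.3, 184.0, 56.7]
orientation: [-0.117, 3.001, 0.0]
ft_force: [0.3, -0.7, -0.5]
width: 29.7
```

```bash
python3 - <<'E'
from h import *
st();  to(rk(-80,112,32),94.5,8); snap('wrist','w4.png'); im=snap('scene','s4.png'); cv2.imwrite('pics/s4c.png',cv2.resize(im[180:330,180:380,::-1],None,fx=4,fy=4,interpolation=2))
E
```

```text
t 9.27 pos [599.3 184.   56.7] rv [-0.1  3.   0. ] F [ 0.3 -0.7 -0.5] w 29.7
turn [ 0.3 -0.   0.1] shift [ 9.7  0.5 -0.2]
```

View pics/s4c.png

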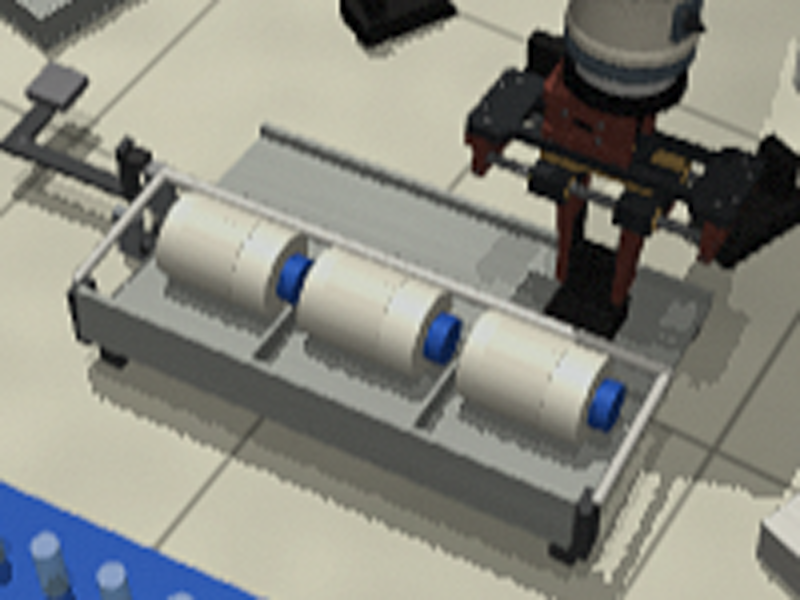

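View pics/w4.png

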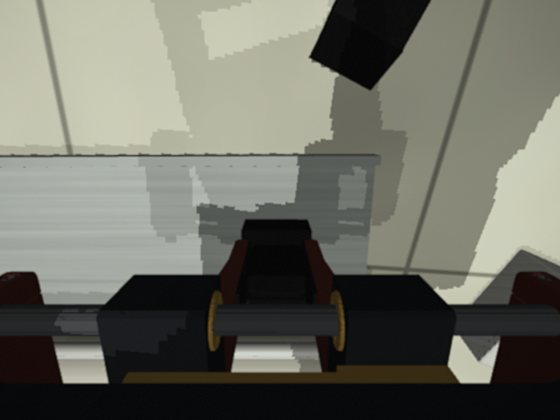

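The chock is under the bar with its toe short of the bottle. About 9 to 10 mm remain.

Emit:
carry_out([
  [[0, 0, 0], [2, 0.2, 0.3], 20],
  [[0, 0, 0], [4, 0.3, 0.6], 20],
  [[0, 0, 0], [6, 0.5, 0.9], 20],
  [[0, 0, 0], [6, 0.5, 0.9], 20],
  [[0, 0, 0], [6, 0.5, 0.9], 20],
  [[0, 0, 0], [6, 0.5, 0.9], 20],
])

```text
t: 9.87
ee_pos: [605.0, 184.6, 57.7]
orientation: [-0.117, 3.001, 0.0]
ft_force: [0.8, -0.2, -0.5]
width: 30.0
```

Emit:
carry_out([
  [[0, 0, 0], [1, 0.1, 0.1], 20],
  [[0, 0, 0], [2, 0.2, 0.2], 20],
  [[0, 0, 0], [2, 0.2, 0.2], 20],
  [[0, 0, 0], [2, 0.2, 0.2], 20],
])

```text
t: 10.2
ee_pos: [607.0, 184.8, 57.9]
orientation: [-0.117, 3.001, 0.0]
ft_force: [-0.4, -0.0, -0.9]
width: 29.9
```

Emit:
carry_out([
  [[0, 0, 0], [1, 0.1, 0.1], 20],
  [[0, 0, 0], [1, 0.1, 0.1], 20],
  [[0, 0, 0], [1, 0.1, 0.1], 20],
  [[0, 0, 0], [1, 0.1, 0.1], 20],
])

```text
t: 10.53
ee_pos: [607.4, 184.8, 57.9]
orientation: [-0.117, 3.002, 0.0]
ft_force: [-3.5, -0.6, -0.0]
width: 29.8
```

```bash
python3 - <<'E'
from h import *
st();  to(rk(-80,112,32),94.5,8); 
for i in range(4): print(np.array(monitor.get_obs()['ft_force'])); snap('scene')
im=snap('scene','s5.png'); cv2.imwrite('pics/s5c.png',cv2.resize(im[230:300,270:370,::-1],None,fx=7,fy=7,interpolation=2))
E
```

```text
t 10.53 pos [607.4 184.8  57.9] rv [-0.1  3.   0. ] F [-3.5 -0.6 -0. ] w 29.8
turn [ 0.3 -0.1  0.1] shift [ 1.6 -0.2 -1.5]
[-3.5 -0.6 -0. ]
[-3.6 -0.4  0.8]
[-3.9 -0.8  1.2]
[-3.2  0.3  0.6]
```

View pics/s5c.png

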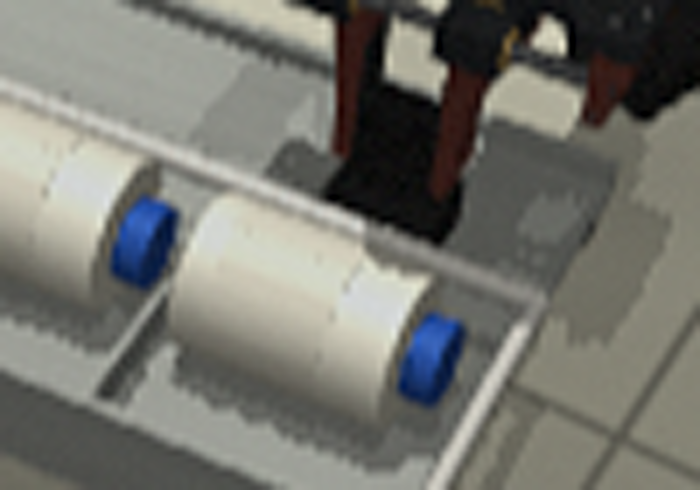

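Contact: Fx is about −3.5 N and forward motion has stalled. I'll press the chock down lightly and release.

Emit:
carry_out([
  [[0, 0, 0], [0, 0, -0.8], 20],
  [[0, 0, 0], [0, 0, -0.8], 20],
  [[0, 0, 0], [0, 0, -0.8], 20],
])

```text
t: 11.03
ee_pos: [608.4, 184.8, 57.6]
orientation: [-0.117, 3.0, 0.001]
ft_force: [-3.2, -2.0, 3.6]
width: 30.2
```

Emit:
carry_out([
  [[0, 0, 0], [0, 0, 0], 34],
  [[0, 0, 0], [0, 0, 0], 45],
  [[0, 0, 0], [0, 0, 0], 60],
  [[0, 0, 0], [0, 0, 0], 60],
  [[0, 0, 0], [0, 0, 0], 60],
])

```text
t: 11.45
ee_pos: [608.2, 184.9, 57.2]
orientation: [-0.117, 3.0, 0.001]
ft_force: [0.3, 0.1, -0.5]
width: 57.1
```

Emit:
carry_out([
  [[0, 0, 0], [-2, 0, 15], 60],
  [[0, 0, 0], [-6, 0, 40], 60],
  [[0, 0, 0], [-10, 0, 70], 60],
  [[0, 0, 0], [-14, 0, 110], 60],
  [[0, 0, 0], [-14, 0, 110], 60],
  [[0, 0, 0], [-14, 0, 110], 60],
])

```text
t: 11.95
ee_pos: [595.6, 185.5, 169.9]
orientation: [-0.117, 2.995, 0.003]
ft_force: [-0.3, -0.3, -0.6]
width: 60.0
```

```bash
python3 - <<'E'
from h import *
st(); print(jaw())
m=vision.camera_model('wrist'); snap('wrist','w6.png')
print([(round(d['confidence'],2),cw('wrist',d['point'],m)) for d in place_of('toe1','wrist')])
print([(round(d['confidence'],2),cw('wrist',d['point'],m)) for d in place_of('chock1','wrist')])
print(rk(-80,112))
to([434.5,236,130],71.2,0)
im=snap('scene','s6.png'); cv2.imwrite('pics/s6c.png',cv2.resize(im[200:310,200:380,::-1],None,fx=4.4,fy=4.4,interpolation=2))
E
```

```text
t 11.95 pos [595.6 185.5 169.9] rv [-0.1  3.   0. ] F [-0.3 -0.3 -0.6] w 60.0
94.46207309424985
[(0.89, array([678.9, 192.2,  30. ])), (0.65, array([493. , 215.9,   4.2]))]
[(0.8, array([610. , 187.5,  26. ])), (0.73, array([434.7, 243.1,   1.7]))]
[613.5 184.9  24.7]
turn [  1.3   7.8 -23.2] shift [-158.6   51.4  -35.9]
```

View pics/s6c.png

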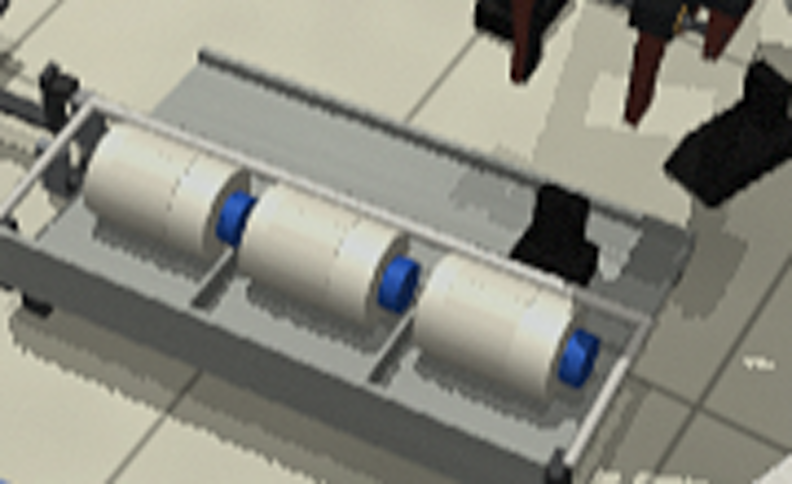

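View pics/w6.png

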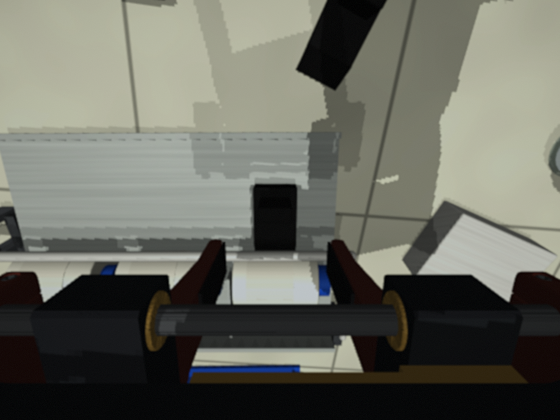

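Chock A sits straight under the bar at wrist (275,217), about where it should be. Next is chock B.

Emit:
carry_out([
  [[1.3, 7.8, -23.2], [-159, 54, -38], 60],
  [[1.3, 7.8, -23.2], [-159, 54, -38], 60],
  [[1.3, 7.8, -23.2], [-159, 54, -38], 60],
  [[1.3, 7.8, -23.2], [-159, 54, -38], 60],
  [[1.3, 7.8, -23.2], [-159, 54, -38], 60],
  [[1.3, 7.8, -23.2], [-159, 54, -38], 60],
  [[1.3, 7.8, -23.2], [-159, 54, -38], 60],
])

```text
t: 12.73
ee_pos: [435.3, 239.0, 128.7]
orientation: [0.509, 3.099, -0.001]
ft_force: [0.1, 0.1, -0.1]
width: 59.6
```

```bash
cat >> h.py <<'E'
def close(f):
    im=vision.get_image('wrist').astype(float)[150:300,200:380]
    cv2.imwrite('pics/'+f,cv2.resize(np.clip(im*7,0,255).astype('uint8')[:,:,::-1],None,fx=4,fy=4,interpolation=2))
def model(o,h,z=0):
    """crop pixel (4x) of the handle top's corners for a chock on the bench"""
    h=np.radians(h); ux=np.array([np.cos(h),np.sin(h),0]);uy=np.array([-ux[1],ux[0],0])
    P=[np.array([o[0],o[1],z+66])+a*ux+b*uy for a,b in [(-7,-15),(7,-15),(7,15),(-7,15)]]
    return (proj('wrist',P)-[200,150])*4
E
python3 - <<'E'
from h import *
o=st(); print(jaw()); close('w7.png'); p=o['ee_pos']; print(model(p,jaw()-90))
E
```

```text
t 12.73 pos [435.3 239.  128.7] rv [ 0.5  3.1 -0. ] F [ 0.1  0.1 -0.1] w 59.6
71.33925705700183
[[222.9 263.6]
 [224.2 329.9]
 [372.3 329.7]
 [373.4 263.5]]
```

View pics/w7.png

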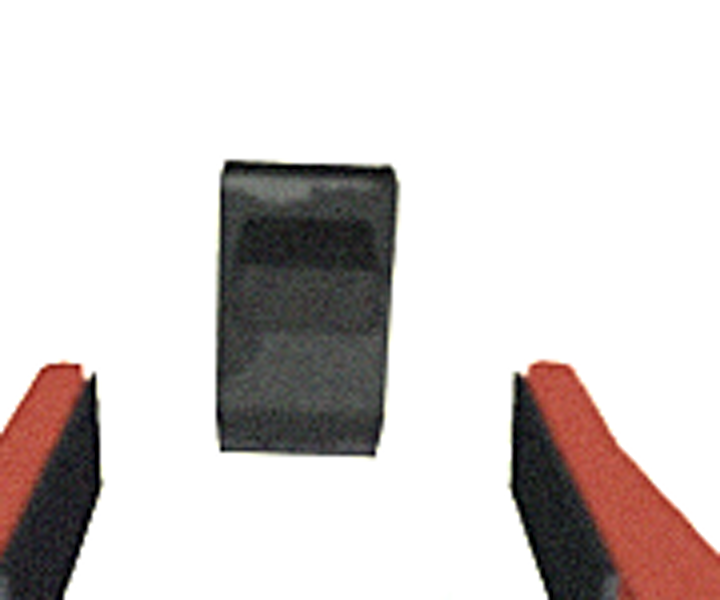

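Emit:
carry_out([
  [[0, 0, -2], [0, 0.5, -40], 60],
  [[0, 0, -2], [0, 0.5, -75], 60],
  [[0, 0, -2], [0, 0.5, -95], 60],
  [[0, 0, -2], [0, 0.5, -97], 60],
  [[0, 0, -2], [0, 0.5, -97], 60],
  [[0, 0, -2], [0, 0.5, -97], 60],
])

```text
t: 13.28
ee_pos: [436.5, 239.5, 33.0]
orientation: [0.567, 3.087, 0.002]
ft_force: [-0.2, -0.2, 1.1]
width: 59.8
```

Emit:
carry_out([
  [[0, 0, 0], [0, 0, 0], 20],
  [[0, 0, 0], [0, 0, 0], 20],
  [[0, 0, 0], [0, 0, 0], 20],
  [[0, 0, 0], [0, 0, 0], 20],
  [[0, 0, 0], [0, 0, 0], 20],
  [[0, 0, 0], [0, 0, 0], 20],
])

```text
t: 13.78
ee_pos: [435.2, 239.5, 32.8]
orientation: [0.566, 3.088, 0.001]
ft_force: [-0.8, -0.6, 6.3]
width: 29.7
```

Emit:
carry_out([
  [[0, 0, 0], [0, 0, 20], 20],
  [[0, 0, 0], [0, 0, 50], 20],
  [[0, 0, 0], [0, 0, 85], 20],
  [[0, 0, 0], [0, 0, 85], 20],
  [[0, 0, 0], [0, 0, 85], 20],
])

```text
t: 14.2
ee_pos: [436.1, 240.0, 118.8]
orientation: [0.565, 3.085, 0.004]
ft_force: [-0.4, 0.2, -1.4]
width: 29.7
```

```bash
python3 - <<'E'
from h import *
st(); print(jaw()); to(rk(-122,-2,32)+[0,0,65],94.5,8)
snap('wrist','w8.png')
E
```

```text
t 14.2 pos [436.1 240.  118.8] rv [0.6 3.1 0. ] F [-0.4  0.2 -1.4] w 29.7
69.24062686084294
turn [-1.3 -7.7 25.2] shift [ 140.  -172.4   -3.3]
```

View pics/w8.png

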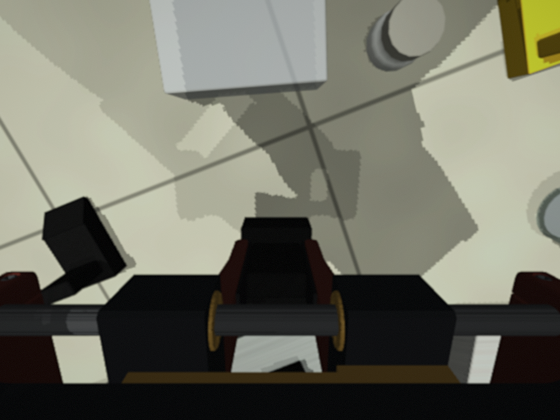

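Emit:
carry_out([
  [[-1.3, -7.7, 25.2], [140, -172, -3], 20],
  [[-1.3, -7.7, 25.2], [140, -172, -3], 20],
  [[-1.3, -7.7, 25.2], [140, -172, -3], 20],
  [[-1.3, -7.7, 25.2], [140, -172, -3], 20],
  [[-1.3, -7.7, 25.2], [140, -172, -3], 20],
  [[-1.3, -7.7, 25.2], [140, -172, -3], 20],
  [[-1.3, -7.7, 25.2], [140, -172, -3], 20],
  [[-1.3, -7.7, 25.2], [140, -172, -3], 20],
])

```text
t: 14.92
ee_pos: [573.8, 66.4, 112.2]
orientation: [-0.114, 3.006, 0.003]
ft_force: [0.2, 0.1, -1.1]
width: 29.8
```

```bash
python3 - <<'E'
from h import *
st(); print(jaw()); to(rk(-122,-2,32),94.5,8)
snap('wrist','w9.png')
E
```

```text
t 14.92 pos [573.8  66.4 112.2] rv [-0.1  3.   0. ] F [ 0.2  0.1 -1.1] w 29.8
94.33860356902476
turn [ 0.2 -0.4  0.2] shift [  2.3   1.1 -61.7]
```

View pics/w9.png

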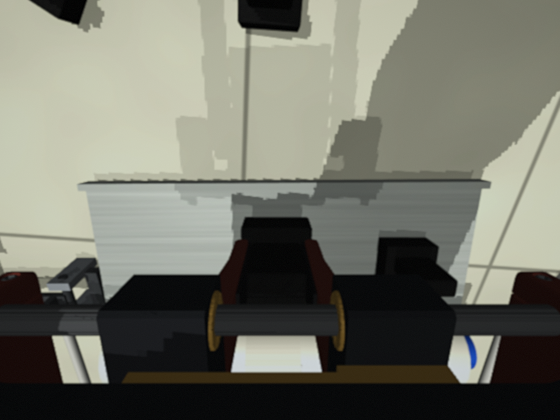

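Emit:
carry_out([
  [[0, 0, 0], [1, 1, -30], 20],
  [[0, 0, 0], [1, 1, -48], 20],
  [[0, 0, 0], [1, 1, -57], 20],
  [[0, 0, 0], [1, 1, -57], 20],
  [[0, 0, 0], [1, 1, -57], 20],
  [[0, 0, 0], [1, 1, -57], 20],
])

```text
t: 15.47
ee_pos: [576.1, 69.0, 57.9]
orientation: [-0.119, 3.002, 0.004]
ft_force: [0.4, 0.3, -1.0]
width: 29.4
```

Emit:
carry_out([
  [[0, 0, 0], [0, 0, -1], 20],
  [[0, 0, 0], [0, 0, -2], 20],
  [[0, 0, 0], [0, 0, -2], 20],
  [[0, 0, 0], [0, 0, -2], 20],
])

```text
t: 15.8
ee_pos: [576.2, 68.3, 55.7]
orientation: [-0.117, 3.002, 0.004]
ft_force: [0.6, -0.2, -1.7]
width: 30.1
```

Emit:
carry_out([
  [[0, 0, 0], [0, 0, -1], 20],
  [[0, 0, 0], [0, 0, -2], 20],
  [[0, 0, 0], [0, 0, -2], 20],
  [[0, 0, 0], [0, 0, -2], 20],
])

```text
t: 16.13
ee_pos: [575.9, 68.3, 53.1]
orientation: [-0.117, 3.003, 0.003]
ft_force: [0.3, -0.4, -1.1]
width: 29.6
```

Emit:
carry_out([
  [[0, 0, 0], [0, 0, -1], 20],
  [[0, 0, 0], [0, 0, -2], 20],
  [[0, 0, 0], [0, 0, -2], 20],
  [[0, 0, 0], [0, 0, -2], 20],
])

```text
t: 16.47
ee_pos: [576.0, 68.3, 51.2]
orientation: [-0.117, 3.003, 0.003]
ft_force: [-0.9, 0.4, -0.7]
width: 29.9
```

Emit:
carry_out([
  [[0, 0, 0], [0, 0, -1], 20],
  [[0, 0, 0], [0, 0, -1], 20],
  [[0, 0, 0], [0, 0, -1], 20],
])

```text
t: 16.72
ee_pos: [575.9, 68.2, 50.9]
orientation: [-0.117, 3.002, 0.003]
ft_force: [-4.7, -2.4, 9.1]
width: 30.2
```

Emit:
carry_out([
  [[0, 0, 0], [0, 0, 0.8], 20],
  [[0, 0, 0], [5, 0.4, 1.7], 20],
  [[0, 0, 0], [12, 0.9, 2.6], 20],
  [[0, 0, 0], [20, 1.6, 3.7], 20],
  [[0, 0, 0], [28, 2.2, 4.8], 20],
  [[0, 0, 0], [34, 2.7, 5.7], 20],
  [[0, 0, 0], [34, 2.7, 5.7], 20],
  [[0, 0, 0], [34, 2.7, 5.7], 20],
])

```text
t: 17.38
ee_pos: [610.9, 71.2, 55.9]
orientation: [-0.117, 3.001, 0.004]
ft_force: [2.3, 0.2, 0.5]
width: 29.8
```

```bash
python3 - <<'E'
from h import *
st();  to(rk(-80,-2,32),94.5,8)
E
```

```text
t 17.38 pos [610.9  71.2  55.9] rv [-0.1  3.   0. ] F [2.3 0.2 0.5] w 29.8
turn [ 0.2 -0.1  0. ] shift [ 7.1 -0.3  0.5]
```

Emit:
carry_out([
  [[0, 0, 0], [2, 0.1, 0.3], 20],
  [[0, 0, 0], [4, 0.3, 0.6], 20],
  [[0, 0, 0], [4, 0.3, 0.6], 20],
  [[0, 0, 0], [4, 0.3, 0.6], 20],
])

```text
t: 17.72
ee_pos: [612.7, 71.2, 56.3]
orientation: [-0.118, 3.005, 0.003]
ft_force: [-5.4, 0.8, 5.9]
width: 29.8
```

Emit:
carry_out([
  [[0, 0, 0], [1, 0.1, 0.1], 20],
  [[0, 0, 0], [1, 0.1, 0.1], 20],
  [[0, 0, 0], [1, 0.1, 0.1], 20],
])

```text
t: 17.97
ee_pos: [613.4, 71.3, 56.4]
orientation: [-0.118, 3.005, 0.003]
ft_force: [-6.5, -1.4, 6.2]
width: 30.3
```

Emit:
carry_out([
  [[0, 0, 0], [1, 0.1, 0.1], 20],
  [[0, 0, 0], [1, 0.1, 0.1], 20],
  [[0, 0, 0], [1, 0.1, 0.1], 20],
])

```text
t: 18.22
ee_pos: [614.2, 71.4, 56.6]
orientation: [-0.118, 3.006, 0.003]
ft_force: [-6.6, -1.3, 8.8]
width: 29.9
```

Emit:
carry_out([
  [[0, 0, 0], [0, 0, 0.8], 20],
  [[0, 0, 0], [0, 0, 0.8], 20],
  [[0, 0, 0], [0, 0, 0.8], 20],
  [[0, 0, 0], [0, 0, 0.8], 20],
])

```text
t: 18.55
ee_pos: [616.2, 71.6, 57.4]
orientation: [-0.117, 3.002, 0.004]
ft_force: [-0.4, 0.2, -1.4]
width: 29.9
```

```bash
python3 - <<'E'
from h import *
st();  to(rk(-80,-2,32),94.5,8)
m=vision.camera_model('scene');im=snap('scene','s10.png'); cv2.imwrite('pics/s10c.png',cv2.resize(im[200:310,200:380,::-1],None,fx=4.4,fy=4.4,interpolation=2))
print([cw('scene',d['point'],m) for d in place_of('bottle1','scene')])
st()
E
```

```text
t 18.55 pos [616.2  71.6  57.4] rv [-0.1  3.   0. ] F [-0.4  0.2 -1.4] w 29.9
turn [ 0.2 -0.1  0. ] shift [ 1.8 -0.7 -1. ]
[array([687.7, 192.3,  59.6]), array([702.8, -30.7,  61.2]), array([696.9,  77.2,  70.1]), array([540.2, 506.6,  -0.5])]
t 18.65 pos [616.1  71.6  57.4] rv [-0.1  3.   0. ] F [-0.4  0.2 -1.5] w 29.9
```

View pics/s10c.png

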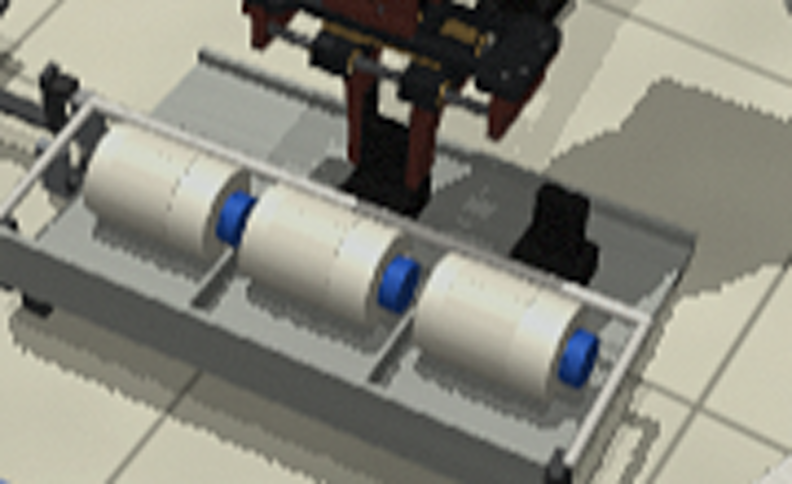

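The earlier force was rubber-on-sheet friction, since it vanished when I raised the tool 0.8 mm. I'll keep the chock hovering and feel for the bottle.

Emit:
carry_out([
  [[0, 0, 0], [1, 0.1, 0.2], 20],
  [[0, 0, 0], [1, 0.1, 0.2], 20],
  [[0, 0, 0], [1, 0.1, 0.2], 20],
])

```text
t: 18.9
ee_pos: [617.1, 71.7, 57.7]
orientation: [-0.117, 3.003, 0.003]
ft_force: [-0.3, 0.1, -1.3]
width: 29.7
```

Emit:
carry_out([
  [[0, 0, 0], [1, 0.1, 0.2], 20],
  [[0, 0, 0], [1, 0.1, 0.2], 20],
  [[0, 0, 0], [1, 0.1, 0.2], 20],
])

```text
t: 19.15
ee_pos: [617.9, 71.8, 57.8]
orientation: [-0.117, 3.003, 0.004]
ft_force: [0.9, 0.9, -1.7]
width: 29.8
```

Emit:
carry_out([
  [[0, 0, 0], [1, 0.1, 0.2], 20],
  [[0, 0, 0], [1, 0.1, 0.2], 20],
  [[0, 0, 0], [1, 0.1, 0.2], 20],
])

```text
t: 19.4
ee_pos: [618.9, 71.9, 58.1]
orientation: [-0.117, 3.003, 0.004]
ft_force: [-0.5, -0.1, -1.2]
width: 29.8
```

Emit:
carry_out([
  [[0, 0, 0], [1, 0.1, 0.1], 20],
  [[0, 0, 0], [1, 0.1, 0.1], 20],
  [[0, 0, 0], [1, 0.1, 0.1], 20],
])

```text
t: 19.65
ee_pos: [620.1, 72.0, 58.3]
orientation: [-0.117, 3.002, 0.004]
ft_force: [-0.1, -0.4, -3.1]
width: 30.3
```

Emit:
carry_out([
  [[0, 0, 0], [1, 0.1, 0.1], 20],
  [[0, 0, 0], [1, 0.1, 0.1], 20],
  [[0, 0, 0], [1, 0.1, 0.1], 20],
])

```text
t: 19.9
ee_pos: [621.2, 72.1, 58.4]
orientation: [-0.117, 3.002, 0.004]
ft_force: [0.6, 0.4, -1.7]
width: 29.9
```

```bash
python3 - <<'E'
from h import *
f=[]
for i in range(6): 
    im=snap('scene'); f.append(monitor.get_obs()['ft_force'])
print(np.mean(f,0),np.std(f,0)); st()
cv2.imwrite('pics/s11c.png',cv2.resize(im[200:310,200:380,::-1],None,fx=4.4,fy=4.4,interpolation=2))
a=cv2.imread('pics/s6.png')[:,:,::-1]
d=np.abs(a.astype(int)-im).sum(2)[230:290,240:300]; cv2.imwrite('pics/d11.png',cv2.resize(np.clip(d*3,0,255).astype('uint8'),None,fx=8,fy=8,interpolation=0))
E
```

```text
[-0.  -0.2 -1.7] [0.4 0.4 0.4]
t 20.2 pos [621.1  72.1  58.4] rv [-0.1  3.   0. ] F [-0.7  0.1 -1.8] w 30.0
```

View pics/s11c.png

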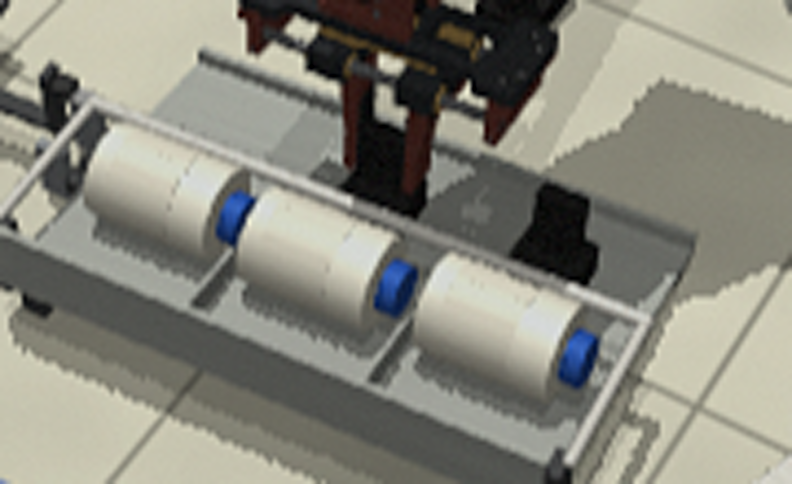

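View pics/d11.png

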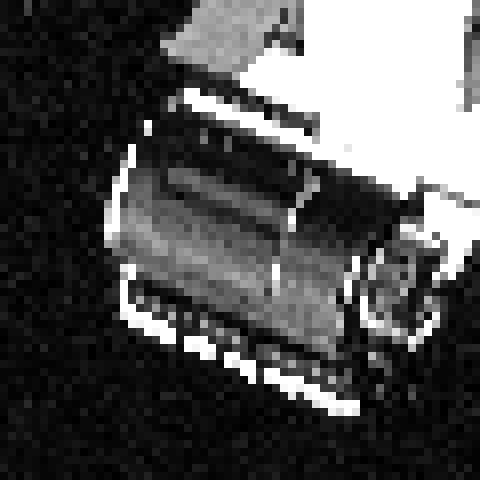

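The difference image shows the middle bottle shifted up the slope by about 1 px, so contact is made but is too light to feel. I'll back off 2 mm, seat the chock, and check the left bottle the same way.

Emit:
carry_out([
  [[0, 0, 0], [-1, -0.1, -0.2], 20],
  [[0, 0, 0], [-2, -0.2, -0.8], 20],
  [[0, 0, 0], [-2, -0.2, -1.3], 20],
  [[0, 0, 0], [-2, -0.2, -1.3], 20],
])

```text
t: 20.53
ee_pos: [618.7, 71.8, 57.2]
orientation: [-0.117, 3.003, 0.003]
ft_force: [-2.0, -0.7, 0.1]
width: 29.6
```

```bash
python3 - <<'E'
from h import *
im=snap('scene','s12.png'); st()
a=cv2.imread('pics/scene0.png')[:,:,::-1]; b=cv2.imread('pics/s6.png')[:,:,::-1]
D=lambda p,q:np.clip(np.abs(p.astype(int)-q).sum(2)[225:310,200:350]*3,0,255).astype('uint8')
cv2.imwrite('pics/d12.png',np.vstack([cv2.resize(D(im,b),None,fx=3.5,fy=3.5,interpolation=0),cv2.resize(D(b,a),None,fx=3.5,fy=3.5,interpolation=0)]))
E
```

```text
t 20.58 pos [618.7  71.8  57.1] rv [-0.1  3.   0. ] F [-1.7 -0.8  2.6] w 29.2
```

View pics/d12.png

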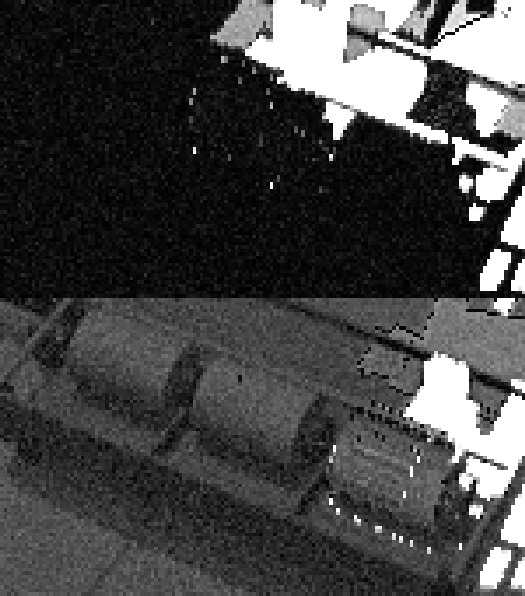

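The left bottle shifted very slightly, so chock A is in contact, and the middle bottle is back almost at its rest position. One small forward nudge, then I'll release.

Emit:
carry_out([
  [[0, 0, 0], [0.8, 0.1, 0.1], 20],
  [[0, 0, 0], [0.8, 0.1, 0.1], 20],
  [[0, 0, 0], [0.8, 0.1, 0], 20],
])

```text
t: 20.83
ee_pos: [618.8, 71.8, 57.1]
orientation: [-0.117, 3.005, 0.003]
ft_force: [-6.8, -1.4, 7.0]
width: 29.9
```

Emit:
carry_out([
  [[0, 0, 0], [0, 0, 0], 34],
  [[0, 0, 0], [0, 0, 0], 45],
  [[0, 0, 0], [0, 0, 0], 60],
  [[0, 0, 0], [0, 0, 0], 60],
  [[0, 0, 0], [0, 0, 0], 60],
])

```text
t: 21.25
ee_pos: [620.1, 72.0, 57.1]
orientation: [-0.117, 3.002, 0.004]
ft_force: [0.4, -0.1, -0.2]
width: 57.3
```

Emit:
carry_out([
  [[0, 0, 0], [-2, 0, 15], 60],
  [[0, 0, 0], [-6, 0, 40], 60],
  [[0, 0, 0], [-10, 0, 70], 60],
  [[0, 0, 0], [-14, 0, 110], 60],
  [[0, 0, 0], [-14, 0, 110], 60],
  [[0, 0, 0], [-14, 0, 110], 60],
])

```text
t: 21.75
ee_pos: [607.4, 72.2, 169.7]
orientation: [-0.117, 2.997, 0.004]
ft_force: [-0.1, 0.1, -0.6]
width: 60.1
```

```bash
python3 - <<'E'
from h import *
im=snap('scene','s13.png'); st(); print(jaw()); to([423,-105,150],60,0)
b=cv2.imread('pics/s6.png')[:,:,::-1]
D=lambda p,q:np.clip(np.abs(p.astype(int)-q).sum(2)[225:310,200:350]*3,0,255).astype('uint8')
cv2.imwrite('pics/d13.png',np.vstack([cv2.resize(D(im,b),None,fx=3.5,fy=3.5,interpolation=0),cv2.resize(im[225:310,200:350,1],None,fx=3.5,fy=3.5,interpolation=0)]))
E
```

```text
t 21.8 pos [606.2  72.  167.7] rv [-0.1  3.   0. ] F [-0.3  0.4 -0.7] w 60.0
94.46553678947795
turn [  1.9   7.8 -34.4] shift [-183.2 -177.   -17.7]
```

View pics/d13.png

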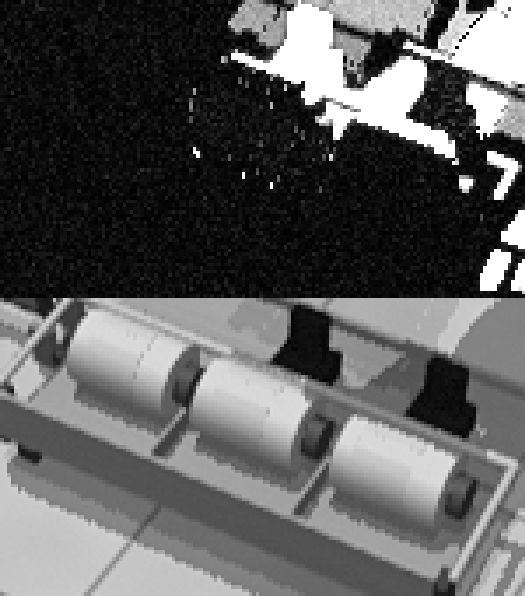

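Chock B is seated with the middle bottle only slightly shifted. Next is chock D, with the jaws at 60°.

Emit:
carry_out([
  [[1.9, 7.8, -34.4], [-183, -177, -37], 60],
  [[1.9, 7.8, -34.4], [-183, -177, -37], 60],
  [[1.9, 7.8, -34.4], [-183, -177, -37], 60],
  [[1.9, 7.8, -34.4], [-183, -177, -37], 60],
  [[1.9, 7.8, -34.4], [-183, -177, -37], 60],
  [[1.9, 7.8, -34.4], [-183, -177, -37], 60],
  [[1.9, 7.8, -34.4], [-183, -177, -37], 60],
  [[1.9, 7.8, -34.4], [-183, -177, -37], 60],
  [[1.9, 7.8, -34.4], [-183, -177, -37], 60],
])

```text
t: 22.55
ee_pos: [422.6, -105.1, 129.2]
orientation: [-0.814, -3.031, 0.0]
ft_force: [0.5, 0.2, -0.6]
width: 60.1
```

```bash
python3 - <<'E'
from h import *
o=st(); print(jaw(),o['qpos']); close('w14.png'); p=o['ee_pos']; print(model(p,jaw()+90))
m=vision.camera_model('wrist')
for q in ('chock1','toe1'): print(q,[(round(d['confidence'],2),cw('wrist',d['point'],m)) for d in place_of(q,'wrist')])
E
```

```text
t 22.55 pos [ 422.6 -105.1  129.2] rv [-0.8 -3.   0. ] F [ 0.5  0.2 -0.6] w 60.1
59.941762040338205 [-0.3  0.3  2.1 -0.   0.7 -1.3]
[[371.7 331.8]
 [372.7 265.7]
 [222.7 265.8]
 [224.  331.9]]
chock1 [(0.82, array([ 424.4, -102.2,   -1. ])), (0.79, array([426.4,  50. ,   2.8]))]
toe1 [(0.81, array([360.7,  55.1,   1.4])), (0.7, array([370.7, -73.7,   2.4]))]
```

View pics/w14.png

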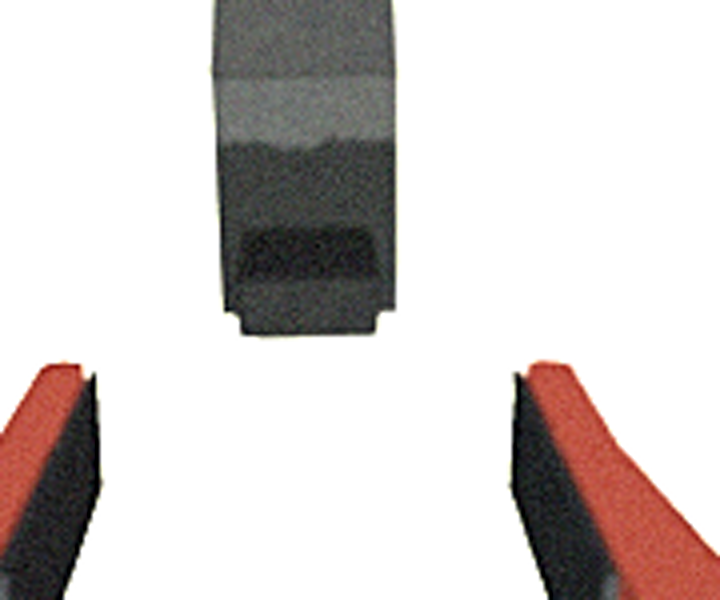

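Emit:
carry_out([
  [[0, 0, 1], [1.2, -0.7, -40], 60],
  [[0, 0, 1], [1.2, -0.7, -75], 60],
  [[0, 0, 1], [1.2, -0.7, -95], 60],
  [[0, 0, 1], [1.2, -0.7, -97.5], 60],
  [[0, 0, 1], [1.2, -0.7, -97.5], 60],
  [[0, 0, 1], [1.2, -0.7, -97.5], 60],
])

```text
t: 23.2
ee_pos: [425.0, -105.4, 33.1]
orientation: [-0.784, -3.041, 0.001]
ft_force: [-0.4, 0.3, -0.9]
width: 59.9
```

Emit:
carry_out([
  [[0, 0, 0], [0, 0, 0], 20],
  [[0, 0, 0], [0, 0, 0], 20],
  [[0, 0, 0], [0, 0, 0], 20],
  [[0, 0, 0], [0, 0, 0], 20],
  [[0, 0, 0], [0, 0, 0], 20],
  [[0, 0, 0], [0, 0, 0], 20],
])

```text
t: 23.7
ee_pos: [424.3, -105.9, 33.0]
orientation: [-0.786, -3.041, 0.001]
ft_force: [-0.9, -0.1, 7.1]
width: 29.6
```

Emit:
carry_out([
  [[0, 0, 0], [0, 0, 20], 20],
  [[0, 0, 0], [0, 0, 50], 20],
  [[0, 0, 0], [0, 0, 85], 20],
  [[0, 0, 0], [0, 0, 85], 20],
  [[0, 0, 0], [0, 0, 85], 20],
])

```text
t: 24.12
ee_pos: [425.2, -106.1, 118.9]
orientation: [0.785, 3.039, -0.001]
ft_force: [-0.2, 0.6, -1.4]
width: 29.5
```

```bash
python3 - <<'E'
from h import *
o=st(); print(jaw(),o['qpos'])
P=rk(-122,-111,32)+[0,0,65]; print(P)
to(P,-85.5,8); to([500,-80,120],0,0)
snap('wrist','w15.png')
E
```

```text
t 24.12 pos [ 425.2 -106.1  118.9] rv [ 0.8  3.  -0. ] F [-0.2  0.6 -1.4] w 29.5
61.017147946547475 [-0.3  0.3  2.1 -0.   0.7 -1.3]
[584.6 -41.1 115.5]
turn [  10.7   -2.3 -146.2] shift [159.5  65.   -3.4]
turn [  0.1   0.1 -61. ] shift [74.8 26.1  1.1]
```

View pics/w15.png

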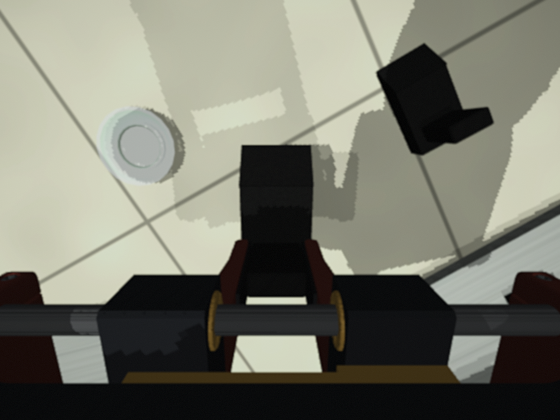

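Emit:
carry_out([
  [[0, 0, -61], [35, 10, 10], 20],
  [[0, 0, -61], [65, 20, 10], 20],
  [[0, 0, -61], [65, 20, 10], 20],
  [[0, 0, -61], [65, 20, 10], 20],
  [[0, 0, -61], [65, 20, 10], 20],
  [[0, 0, -61], [65, 20, 10], 20],
  [[0, 0, -61], [65, 20, 10], 20],
  [[0, 0, -61], [65, 20, 10], 20],
  [[0, 0, -61], [65, 20, 10], 20],
  [[0, 0, -61], [65, 20, 10], 20],
])

```text
t: 25.0
ee_pos: [487.6, -85.5, 125.4]
orientation: [-2.22, -2.216, 0.003]
ft_force: [1.2, 0.2, -1.5]
width: 29.7
```

```bash
python3 - <<'E'
from h import *
o=st(); print(jaw(),o['qpos'])
to([500,-80,120],-60,0)
E
```

```text
t 25.0 pos [487.6 -85.5 125.4] rv [-2.2 -2.2  0. ] F [ 1.2  0.2 -1.5] w 29.7
-0.1074853626299523 [-0.2  0.4  2.   0.   0.8 -0.2]
turn [ -0.2  -0.2 -59.9] shift [12.4  5.5 -5.4]
```

Emit:
carry_out([
  [[0, 0, -60], [30, 15, -2], 20],
  [[0, 0, -60], [60, 30, -2], 20],
  [[0, 0, -60], [80, 38, -2], 20],
  [[0, 0, -60], [80, 38, -2], 20],
  [[0, 0, -60], [80, 38, -2], 20],
  [[0, 0, -60], [80, 38, -2], 20],
  [[0, 0, -60], [80, 38, -2], 20],
  [[0, 0, -60], [80, 38, -2], 20],
  [[0, 0, -60], [80, 38, -2], 20],
  [[0, 0, -60], [80, 38, -2], 20],
])

```text
t: 25.83
ee_pos: [568.0, -47.6, 123.8]
orientation: [-3.032, -0.814, 0.003]
ft_force: [-1.4, -0.7, -1.7]
width: 30.1
```

```bash
python3 - <<'E'
from h import *
o=st(); print(jaw(),o['qpos'])
to(rk(-122,-111,32)+[0,0,62],-85.5,8)
E
```

```text
t 25.83 pos [568.  -47.6 123.8] rv [-3.  -0.8  0. ] F [-1.4 -0.7 -1.7] w 30.1
-59.94505038431333 [-0.1  0.5  1.8  0.   0.8  0.9]
turn [  2.3  -7.8 -25.5] shift [ 16.7   6.5 -11.3]
```

Emit:
carry_out([
  [[2.3, -7.8, -25.5], [16.5, 6.5, -11], 20],
  [[2.3, -7.8, -25.5], [16.5, 6.5, -11], 20],
  [[2.3, -7.8, -25.5], [16.5, 6.5, -11], 20],
  [[2.3, -7.8, -25.5], [16.5, 6.5, -11], 20],
  [[2.3, -7.8, -25.5], [16.5, 6.5, -11], 20],
  [[2.3, -7.8, -25.5], [16.5, 6.5, -11], 20],
  [[2.3, -7.8, -25.5], [16.5, 6.5, -11], 20],
])

```text
t: 26.42
ee_pos: [585.5, -41.2, 114.2]
orientation: [-3.127, -0.129, -0.221]
ft_force: [-0.5, -0.5, -1.4]
width: 29.9
```

```bash
python3 - <<'E'
from h import *
o=st(); print(jaw(),o['qpos'])
to(rk(-122,-111,32),-85.5,8); snap('wrist','w16.png'); im=snap('scene','s16.png')
cv2.imwrite('pics/s16c.png',cv2.resize(im[170:310,160:360,::-1],None,fx=4,fy=4,interpolation=2))
E
```

```text
t 26.42 pos [585.5 -41.2 114.2] rv [-3.1 -0.1 -0.2] F [-0.5 -0.5 -1.4] w 29.9
-85.28386086589701 [-0.1  0.5  1.9  0.   0.7  1.4]
turn [ 0.1  0.1 -0.2] shift [ -0.9   0.2 -63.7]
```

View pics/w16.png

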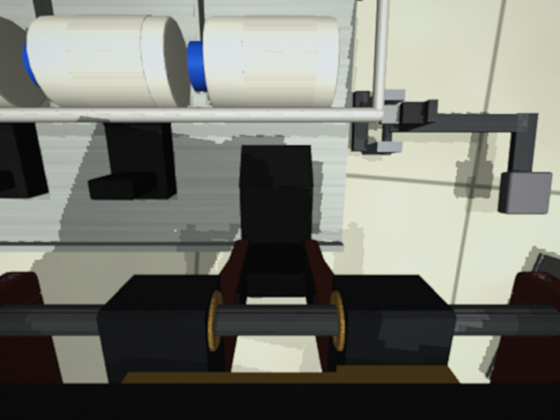

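View pics/s16c.png

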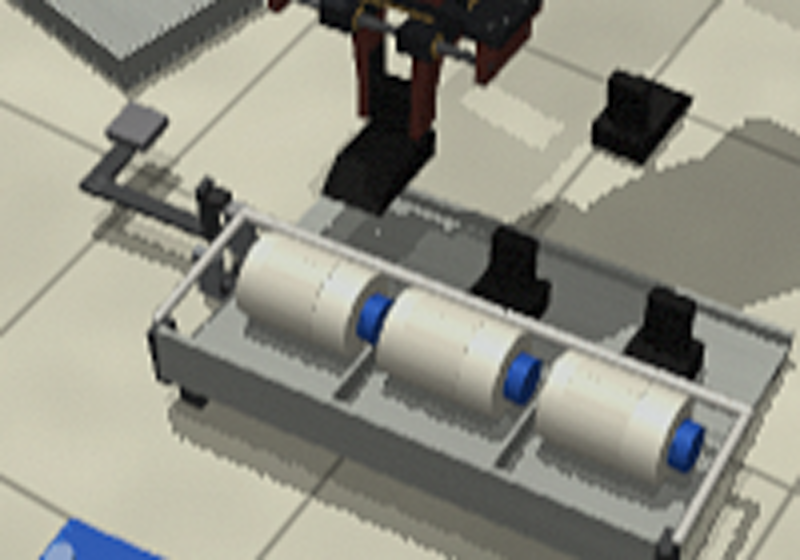

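The wrist view shows the held chock at (276,200), centred on the right bottle (cols 205–338), with its toe short of the bar at row 115.

Emit:
carry_out([
  [[0, 0, 0], [-1, 0, -30], 20],
  [[0, 0, 0], [-1, 0, -50], 20],
  [[0, 0, 0], [-1, 0, -60], 20],
  [[0, 0, 0], [-1, 0, -60], 20],
  [[0, 0, 0], [-1, 0, -60], 20],
  [[0, 0, 0], [-1, 0, -60], 20],
])

```text
t: 27.02
ee_pos: [585.1, -41.3, 55.3]
orientation: [-3.127, -0.123, -0.224]
ft_force: [0.7, -0.2, -1.6]
width: 29.8
```

Emit:
carry_out([
  [[0, 0, 0], [0, 0, -1], 20],
  [[0, 0, 0], [0, 0, -1.5], 20],
  [[0, 0, 0], [0, 0, -1.5], 20],
  [[0, 0, 0], [0, 0, -1.5], 20],
])

```text
t: 27.35
ee_pos: [584.7, -41.2, 53.5]
orientation: [-3.127, -0.123, -0.224]
ft_force: [-0.9, -0.8, -1.8]
width: 29.6
```

Emit:
carry_out([
  [[0, 0, 0], [0, 0, -1], 20],
  [[0, 0, 0], [0, 0, -1], 20],
  [[0, 0, 0], [0, 0, -1], 20],
])

```text
t: 27.6
ee_pos: [584.4, -41.2, 52.0]
orientation: [-3.127, -0.122, -0.222]
ft_force: [0.2, -0.3, -1.2]
width: 29.8
```

Emit:
carry_out([
  [[0, 0, 0], [0, 0, -1], 20],
  [[0, 0, 0], [0, 0, -1], 20],
  [[0, 0, 0], [0, 0, -1], 20],
])

```text
t: 27.85
ee_pos: [584.6, -41.3, 51.2]
orientation: [-3.127, -0.122, -0.223]
ft_force: [-0.8, 0.1, 2.5]
width: 30.0
```

Emit:
carry_out([
  [[0, 0, 0], [0, 0, -0.8], 20],
  [[0, 0, 0], [0, 0, -0.8], 20],
  [[0, 0, 0], [0, 0, -0.8], 20],
])

```text
t: 28.1
ee_pos: [584.6, -41.3, 51.1]
orientation: [-3.127, -0.122, -0.223]
ft_force: [-3.6, 0.3, 10.9]
width: 30.1
```

Emit:
carry_out([
  [[0, 0, 0], [0, 0, 2.0], 20],
  [[0, 0, 0], [5, 0.4, 2.7], 20],
  [[0, 0, 0], [12, 0.9, 3.7], 20],
  [[0, 0, 0], [20, 1.6, 4.8], 20],
  [[0, 0, 0], [28, 2.2, 6.0], 20],
  [[0, 0, 0], [34, 2.7, 6.8], 20],
  [[0, 0, 0], [34, 2.7, 6.8], 20],
  [[0, 0, 0], [34, 2.7, 6.8], 20],
  [[0, 0, 0], [34, 2.7, 6.8], 20],
])

```text
t: 28.85
ee_pos: [618.0, -38.5, 56.7]
orientation: [-3.127, -0.123, -0.221]
ft_force: [-0.3, 1.2, -1.5]
width: 29.4
```

```bash
cat >> h.py <<'E'
def diff(f,ref='s16.png',box=(205,290,200,330)):
    im=vision.get_image('scene'); a=cv2.imread('pics/'+ref)[:,:,::-1]; y0,y1,x0,x1=box
    d=np.clip(np.abs(im.astype(int)-a).sum(2)[y0:y1,x0:x1]*3,0,255).astype('uint8')
    cv2.imwrite('pics/'+f,cv2.resize(np.vstack([d,im[y0:y1,x0:x1,1]]),None,fx=3.5,fy=3.5,interpolation=0))
E
python3 - <<'E'
from h import *
o=st(); to(rk(-80,-111,32),-85.5,8); diff('d17.png')
E
```

```text
t 28.85 pos [618.  -38.5  56.7] rv [-3.1 -0.1 -0.2] F [-0.3  1.2 -1.5] w 29.4
turn [0.1 0.1 0. ] shift [ 8.5  0.7 -0.3]
```

View pics/d17.png

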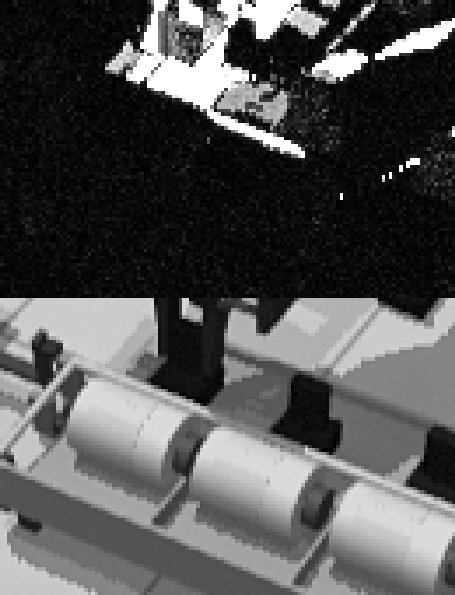

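The right bottle has not moved yet. I'll advance in steps and look after each one.

Emit:
carry_out([
  [[0, 0, 0], [3, 0.2, 0.5], 20],
  [[0, 0, 0], [6, 0.5, 1.0], 20],
  [[0, 0, 0], [8, 0.6, 1.3], 20],
  [[0, 0, 0], [8, 0.6, 1.3], 20],
  [[0, 0, 0], [8, 0.6, 1.3], 20],
])

```text
t: 29.32
ee_pos: [626.6, -37.9, 58.3]
orientation: [-3.127, -0.122, -0.223]
ft_force: [0.3, -0.8, -2.0]
width: 29.8
```

```bash
python3 - <<'E'
from h import *
o=st(); to(rk(-80,-111,32),-85.5,8); diff('d18.png')
E
```

```text
t 29.32 pos [626.6 -37.9  58.3] rv [-3.1 -0.1 -0.2] F [ 0.3 -0.8 -2. ] w 29.8
turn [0.1 0.1 0. ] shift [-0.1  0.2 -1.9]
```

View pics/d18.png

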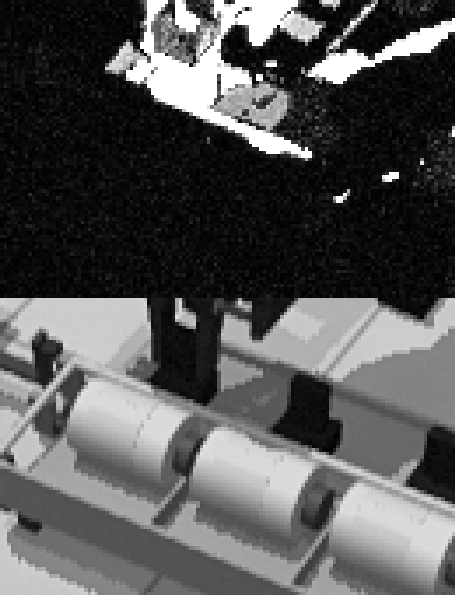

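Emit:
carry_out([
  [[0, 0, 0], [1, 0.1, 0], 20],
  [[0, 0, 0], [2, 0.2, 0], 20],
  [[0, 0, 0], [2, 0.2, 0], 20],
  [[0, 0, 0], [2, 0.2, 0], 20],
])

```text
t: 29.7
ee_pos: [628.4, -37.7, 58.2]
orientation: [-3.127, -0.122, -0.222]
ft_force: [0.0, -0.7, -2.4]
width: 29.9
```

```bash
python3 - <<'E'
from h import *
o=st(); to(rk(-80,-111,32),-85.5,8); diff('d19.png')
E
```

```text
t 29.7 pos [628.4 -37.7  58.2] rv [-3.1 -0.1 -0.2] F [ 0.  -0.7 -2.4] w 29.9
turn [0.1 0.1 0. ] shift [-1.9 -0.  -1.8]
```

View pics/d19.png

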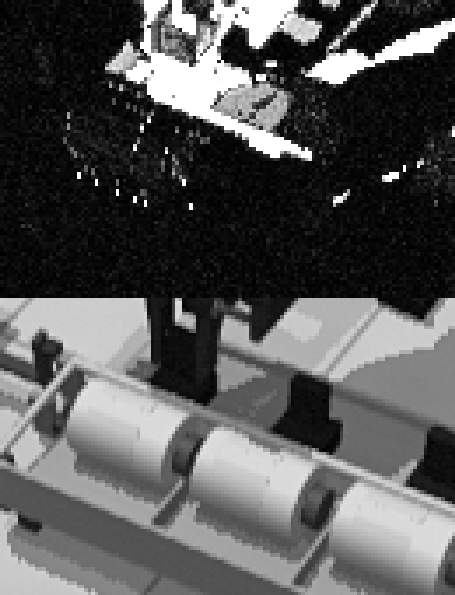

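The right bottle has just begun to move. I'll advance about 1.5 mm while seating the chock.

Emit:
carry_out([
  [[0, 0, 0], [1, 0.1, 0], 20],
  [[0, 0, 0], [1.6, 0.1, 0], 20],
  [[0, 0, 0], [1.6, 0.1, -0.6], 20],
  [[0, 0, 0], [1.6, 0.1, -1.1], 20],
  [[0, 0, 0], [1.6, 0.1, -1.1], 20],
  [[0, 0, 0], [1.6, 0.1, -1.1], 20],
])

```text
t: 30.25
ee_pos: [630.3, -37.7, 57.6]
orientation: [-3.127, -0.122, -0.223]
ft_force: [-1.7, 0.3, 3.7]
width: 30.0
```

Emit:
carry_out([
  [[0, 0, 0], [0, 0, 0], 34],
  [[0, 0, 0], [0, 0, 0], 45],
  [[0, 0, 0], [0, 0, 0], 60],
  [[0, 0, 0], [0, 0, 0], 60],
  [[0, 0, 0], [0, 0, 0], 60],
])

```text
t: 30.67
ee_pos: [630.1, -37.6, 57.2]
orientation: [-3.127, -0.122, -0.223]
ft_force: [0.8, -0.0, -0.2]
width: 56.7
```

```bash
python3 - <<'E'
from h import *
o=st(); diff('d20.png')
E
```

```text
t 30.67 pos [630.1 -37.6  57.2] rv [-3.1 -0.1 -0.2] F [ 0.8 -0.  -0.2] w 56.7
```

View pics/d20.png

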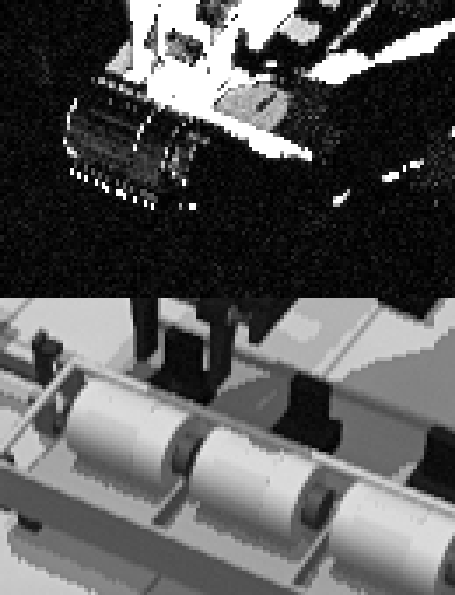

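The right bottle now rests on its chock, about 1 mm from where it lay. I'll retreat and go to chock C.

Emit:
carry_out([
  [[0, 0, 0], [-2, 0, 15], 60],
  [[0, 0, 0], [-6, 0, 40], 60],
  [[0, 0, 0], [-10, 0, 70], 60],
  [[0, 0, 0], [-14, 0, 110], 60],
  [[0, 0, 0], [-14, 0, 110], 60],
  [[0, 0, 0], [-14, 0, 110], 60],
])

```text
t: 31.22
ee_pos: [617.7, -37.8, 170.0]
orientation: [-3.127, -0.122, -0.231]
ft_force: [0.1, 0.0, -0.5]
width: 59.6
```

```bash
python3 - <<'E'
from h import *
o=st(); to([424,51.5,130],-90.2,0)
for q in ('chock1','toe1','tray'):
  for cam in ('top','scene'):
    m=vision.camera_model(cam); vision.get_image(cam)
    print(q,cam,[(round(d['confidence'],2),cw(cam,d['point'],m)) for d in place_of(q,cam)])
E
```

```text
t 31.22 pos [617.7 -37.8 170. ] rv [-3.1 -0.1 -0.2] F [ 0.1  0.  -0.5] w 59.6
turn [-0.2  8.4 -4.7] shift [-193.7   89.3  -40. ]
chock1 top [(0.7, array([384.6, 492.5,  -3.1])), (0.58, array([423.7,  48.9,  -2.4])), (0.45, array([618.9, 186. ,  27.5]))]
chock1 scene [(0.67, array([632.8, -38.7,  21.3])), (0.67, array([612.8, 185.9,  22.9])), (0.66, array([425.6,  50.7,   2.4])), (0.59, array([382. , 497.1,   2.6])), (0.52, array([623.6,  67.5,  22.7]))]
toe1 top [(0.77, array([678.7, 186.1,  35.3])), (0.69, array([316.7, 495. ,  -0.5])), (0.49, array([687.9,  74.2,  32.4])), (0.46, array([360.4,  50.3,   2.8])), (0.39, array([289.2, 269.5,  -1.4]))]
toe1 scene [(0.81, array([358.4,  48. ,   2.6])), (0.67, array([316. , 497. ,   1.1])), (0.23, array([672.7, 430.3,  -0.9]))]
tray top [(0.9, array([ 484.9, -385. ,   -5. ])), (0.67, array([701.4,  82.1,  -5.7]))]
tray scene [(0.56, array([ 483. , -379.6,    3.5]))]
```

The tray has been knocked to about (484,−382). I'll look at it again before placing.

Emit:
carry_out([
  [[-0.2, 8.4, -4.7], [-193.7, 89.3, -40], 60],
  [[-0.2, 8.4, -4.7], [-193.7, 89.3, -40], 60],
  [[-0.2, 8.4, -4.7], [-193.7, 89.3, -40], 60],
  [[-0.2, 8.4, -4.7], [-193.7, 89.3, -40], 60],
  [[-0.2, 8.4, -4.7], [-193.7, 89.3, -40], 60],
  [[-0.2, 8.4, -4.7], [-193.7, 89.3, -40], 60],
  [[-0.2, 8.4, -4.7], [-193.7, 89.3, -40], 60],
  [[-0.2, 8.4, -4.7], [-193.7, 89.3, -40], 60],
])

```text
t: 32.48
ee_pos: [423.7, 51.8, 127.8]
orientation: [-3.141, 0.005, 0.004]
ft_force: [-0.2, 0.3, 0.8]
width: 60.0
```

```bash
python3 - <<'E'
from h import *
o=st(); print(jaw(),o['qpos']); close('w21.png'); p=o['ee_pos']; print(model(p,180))
im=snap('scene','s21.png'); im=snap('top','t21.png')
cv2.imwrite('pics/t21c.png',cv2.resize(im[150:280,300:460,::-1],None,fx=4,fy=4,interpolation=2))
E
```

```text
t 32.48 pos [423.7  51.8 127.8] rv [-3.1  0.   0. ] F [-0.2  0.3  0.8] w 60.0
-90.17211070499393 [0.1 0.3 2.1 0.  0.7 1.7]
[[233.9 264.2]
 [235.3 330.8]
 [384.2 330.1]
 [385.1 263.5]]
```

View pics/w21.png

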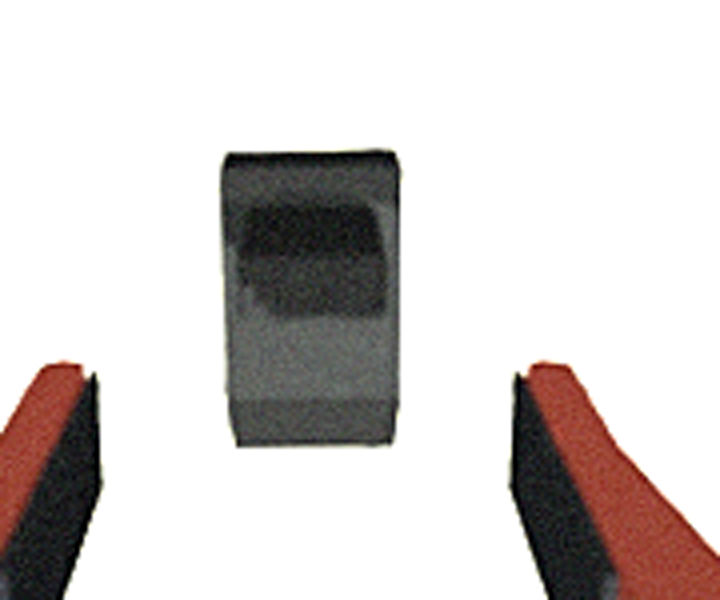

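View pics/t21c.png

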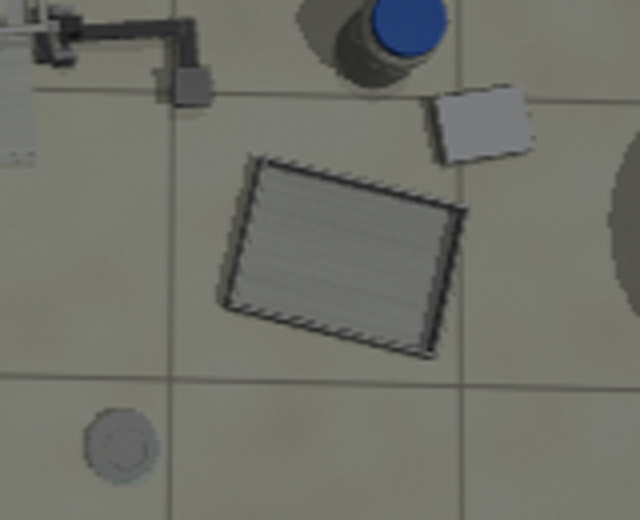

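View pics/s21.png

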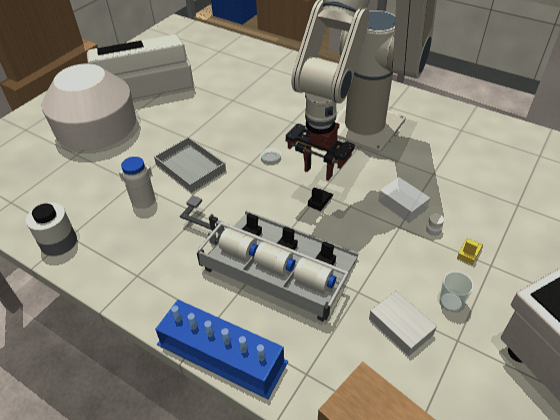

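Chock C's handle is 2 mm nearer the tail than the fingers. I'll shift +2 mm in x and grip.

Emit:
carry_out([
  [[0, 0, 0], [2, 0.5, -40], 60],
  [[0, 0, 0], [2, 0.5, -75], 60],
  [[0, 0, 0], [2, 0.5, -93], 60],
  [[0, 0, 0], [2, 0.5, -96.5], 60],
  [[0, 0, 0], [2, 0.5, -96.5], 60],
  [[0, 0, 0], [2, 0.5, -96.5], 60],
])

```text
t: 33.13
ee_pos: [425.5, 52.0, 31.2]
orientation: [-3.141, 0.007, 0.006]
ft_force: [-0.7, 0.1, 0.2]
width: 59.9
```

Emit:
carry_out([
  [[0, 0, 0], [0, 0, 0], 20],
  [[0, 0, 0], [0, 0, 0], 20],
  [[0, 0, 0], [0, 0, 0], 20],
  [[0, 0, 0], [0, 0, 0], 20],
  [[0, 0, 0], [0, 0, 0], 20],
  [[0, 0, 0], [0, 0, 0], 20],
])

```text
t: 33.63
ee_pos: [424.8, 52.2, 31.2]
orientation: [-3.141, 0.006, 0.005]
ft_force: [-0.3, -0.2, 7.3]
width: 29.6
```

Emit:
carry_out([
  [[0, 0, 0], [0, 0, 20], 20],
  [[0, 0, 0], [0, 0, 50], 20],
  [[0, 0, 0], [0, 0, 85], 20],
  [[0, 0, 0], [0, 0, 85], 20],
  [[0, 0, 0], [0, 0, 85], 20],
])

```text
t: 34.05
ee_pos: [425.6, 52.3, 117.1]
orientation: [-3.14, 0.006, 0.0]
ft_force: [-0.4, -0.4, -1.8]
width: 29.7
```

```bash
python3 - <<'E'
from h import *
st(); print(ray('top',(385.6,213.9),18), ray('top',(344.5/4-.5+300,213.9),4))
m=vision.camera_model('top'); vision.get_image('top')
c=[cw('top',d['point'],m) for d in place_of('tray','top')][:1]; print(c)
p=ray('top',(385.6,213.9),30); h=np.radians(166)
# chock centre is 24.5 ahead of origin along heading
o=p[:2]-24.5*np.array([np.cos(h),np.sin(h)]); print('origin',o); to([o[0],o[1],120],-104,0)
E
```

```text
t 34.05 pos [425.6  52.3 117.1] rv [-3.1  0.   0. ] F [-0.4 -0.4 -1.8] w 29.7
[ 487.4 -382.8   18. ] [ 488.7 -385.8    4. ]
[array([ 485.8, -385.6,   -2.7])]
origin [ 510.  -386.3]
turn [ -0.1  -0.3 -13.8] shift [  86.3 -438.4    4.9]
```

Emit:
carry_out([
  [[0, 0, -14], [84, -438, 4], 20],
  [[0, 0, -14], [84, -438, 4], 20],
  [[0, 0, -14], [84, -438, 4], 20],
  [[0, 0, -14], [84, -438, 4], 20],
  [[0, 0, -14], [84, -438, 4], 20],
  [[0, 0, -14], [84, -438, 4], 20],
  [[0, 0, -14], [84, -438, 4], 20],
  [[0, 0, -14], [84, -438, 4], 20],
  [[0, 0, -14], [84, -438, 4], 20],
  [[0, 0, -14], [84, -438, 4], 20],
])

```text
t: 34.98
ee_pos: [501.6, -358.4, 116.7]
orientation: [-3.114, 0.389, 0.013]
ft_force: [0.5, 0.9, -1.9]
width: 29.9
```

```bash
python3 - <<'E'
from h import *
st(); print(jaw()); to([508,-386,120],-104,0)
E
```

```text
t 34.98 pos [ 501.6 -358.4  116.7] rv [-3.1  0.4  0. ] F [ 0.5  0.9 -1.9] w 29.9
-104.25204713894716
turn [-0.2 -0.4  0.2] shift [  6.4 -27.6   3.3]
```

Emit:
carry_out([
  [[0, 0, 0], [7, -20, 0], 20],
  [[0, 0, 0], [7, -20, 0], 20],
  [[0, 0, 0], [7, -20, 0], 20],
])

```text
t: 35.23
ee_pos: [508.5, -377.2, 116.6]
orientation: [-3.114, 0.392, 0.012]
ft_force: [-0.1, 0.5, -2.6]
width: 29.8
```

```bash
python3 - <<'E'
from h import *
st(); snap('wrist','w22.png'); im=snap('scene','s22.png'); cv2.imwrite('pics/s22c.png',cv2.resize(im[90:230,130:290,::-1],None,fx=4,fy=4,interpolation=2))
E
```

```text
t 35.23 pos [ 508.5 -377.2  116.6] rv [-3.1  0.4  0. ] F [-0.1  0.5 -2.6] w 29.8
```

View pics/w22.png

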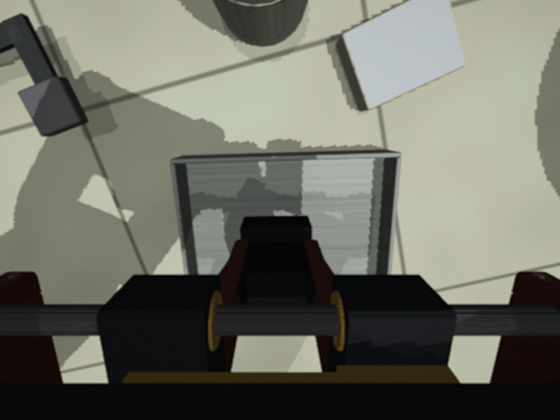

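View pics/s22c.png

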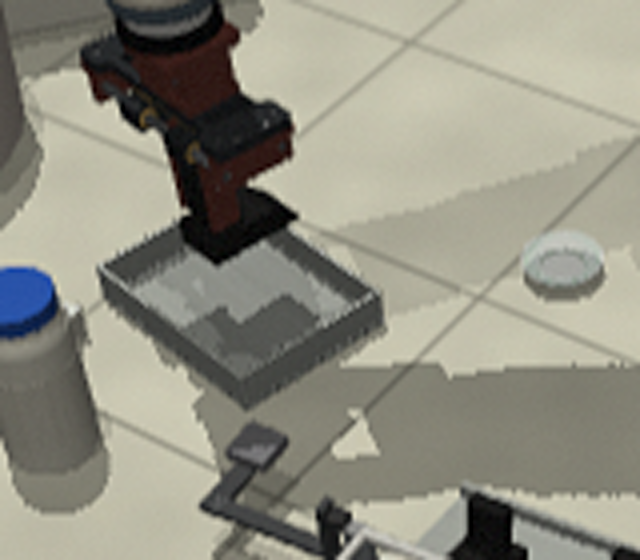

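```bash
python3 - <<'E'
from h import *
h=np.radians(166); ux=np.array([np.cos(h),np.sin(h)]); t=np.array([508.5,-377.2])
for uv in [(285,155),(178,161),(395,155)]:
    p=ray('wrist',uv,35); d=p[:2]-t; print(uv,p,'behind',-d@ux,'lat',d@np.array([-ux[1],ux[0]]))
E
```

```text
(285, 155) [ 556.5 -393.9   35. ] behind 50.62327842191441 lat 4.589698761961342
(178, 161) [ 573.5 -307.5   35. ] behind 46.177539992251 lat -83.31208380729832
(395, 155) [ 534.4 -480.9   35. ] behind 50.196508006019144 lat 94.34223733175769
```

Emit:
carry_out([
  [[0, 0, 0], [5, -5, -35], 20],
  [[0, 0, 0], [5, -5, -62], 20],
  [[0, 0, 0], [5, -5, -77], 20],
  [[0, 0, 0], [5, -5, -77], 20],
  [[0, 0, 0], [5, -5, -77], 20],
  [[0, 0, 0], [5, -5, -77], 20],
])

```text
t: 35.83
ee_pos: [515.5, -381.9, 43.6]
orientation: [-3.117, 0.388, 0.005]
ft_force: [-0.1, 0.3, -1.2]
width: 30.0
```

Emit:
carry_out([
  [[0, 0, 0], [0, 0, -1.5], 20],
  [[0, 0, 0], [0, 0, -3], 20],
  [[0, 0, 0], [0, 0, -3], 20],
  [[0, 0, 0], [0, 0, -3], 20],
])

```text
t: 36.17
ee_pos: [515.1, -382.3, 40.1]
orientation: [-3.117, 0.389, 0.006]
ft_force: [0.4, 0.0, -1.1]
width: 29.7
```

Emit:
carry_out([
  [[0, 0, 0], [0, 0, -2], 20],
  [[0, 0, 0], [0, 0, -3.5], 20],
  [[0, 0, 0], [0, 0, -3.5], 20],
  [[0, 0, 0], [0, 0, -3.5], 20],
])

```text
t: 36.5
ee_pos: [514.7, -382.0, 35.8]
orientation: [-3.116, 0.389, 0.007]
ft_force: [0.2, 0.4, -1.0]
width: 30.1
```

Emit:
carry_out([
  [[0, 0, 0], [0, 0, -1], 20],
  [[0, 0, 0], [0, 0, -1], 20],
  [[0, 0, 0], [0, 0, -1], 20],
])

```text
t: 36.75
ee_pos: [514.9, -382.1, 35.3]
orientation: [-3.116, 0.389, 0.007]
ft_force: [-1.5, 1.2, 3.4]
width: 29.9
```

Touching the tray floor. Release and lift.

Emit:
carry_out([
  [[0, 0, 0], [0, 0, 0], 34],
  [[0, 0, 0], [0, 0, 0], 45],
  [[0, 0, 0], [0, 0, 0], 60],
  [[0, 0, 0], [0, 0, 0], 60],
  [[0, 0, 0], [0, 0, 0], 60],
])

```text
t: 37.17
ee_pos: [514.9, -382.0, 34.9]
orientation: [-3.116, 0.389, 0.007]
ft_force: [0.6, 0.3, 0.0]
width: 56.8
```

Emit:
carry_out([
  [[0, 0, 0], [0, 0, 20], 60],
  [[0, 0, 0], [0, 0, 50], 60],
  [[0, 0, 0], [0, 0, 85], 60],
  [[0, 0, 0], [0, 0, 115], 60],
  [[0, 0, 0], [0, 0, 115], 0],
  [[0, 0, 0], [0, 0, 115], 0],
])

```text
t: 37.67
ee_pos: [515.9, -382.8, 152.0]
orientation: [3.117, -0.389, -0.001]
ft_force: [0.9, -0.2, -0.6]
width: 50.1
```

```bash
python3 - <<'E'
from h import *
o=st(); print(jaw(), o['qpos'])
for i in range(2):
  for cam in ('top','scene'):
    m=vision.camera_model(cam); im=snap(cam,cam+'23.png')
    for q in ('latch_pad','bar_mid'): print(q,cam,[(round(d['confidence'],2),cw(cam,d['point'],m)) for d in place_of(q,cam)][:2])
    if cam=='scene': print([cw(cam,d['point'],m) for d in place_of('bottle1',cam)][:3])
cv2.imwrite('pics/s23c.png',cv2.resize(im[140:310,150:360,::-1],None,fx=3.5,fy=3.5,interpolation=2))
print(ray('top',(347,172),52)); to([631.5,-240.5,90],-85.5)
E
```

```text
t 37.67 pos [ 515.9 -382.8  152. ] rv [ 3.1 -0.4 -0. ] F [ 0.9 -0.2 -0.6] w 50.1
-104.22611989053087 [-0.7  0.5  1.6 -0.   1.   1.2]
latch_pad top [(0.65, array([ 632.1, -242.2,   48.8]))]
bar_mid top [(0.66, array([660.7,  77.3,  71.7]))]
latch_pad scene [(0.58, array([ 633.6, -244.6,   48.7]))]
bar_mid scene [(0.94, array([663.4,  80.7,  70.4])), (0.6, array([ 609.7, -501.7,    1.7]))]
[array([699.2,  78.5,  67. ]), array([709.7, -27.3,  61.1])]
latch_pad top [(0.57, array([ 629.5, -242.7,   49.3]))]
bar_mid top [(0.7, array([661.6,  80.8,  74. ]))]
latch_pad scene [(0.84, array([ 631.3, -239.2,   52.8]))]
bar_mid scene [(0.58, array([666.1,  76.5,  71.9]))]
[array([710.3, -30. ,  65.6]), array([697.7,  78.9,  66.6]), array([689.9, 192.3,  62.1])]
[ 630.6 -238.9   52. ]
turn [-0.1 -0.3 18.7] shift [116.7 141.5 -59.9]
```

View pics/s23c.png

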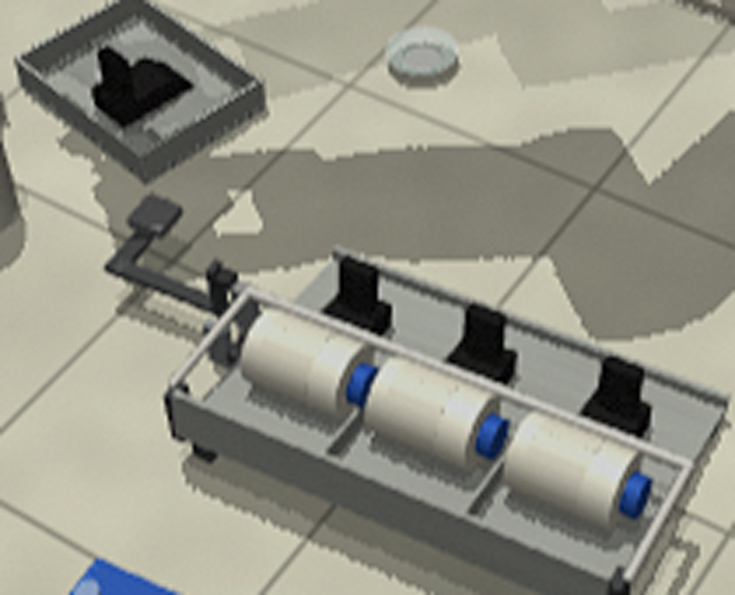

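The scene view shows the spare chock in the tray, three seated chocks, and the bar still latched. I'll check the clearances around the latch, then go above the pad with the fingers closed, pressing slightly to its outer side.

Emit:
carry_out([
  [[0, 0, 18.7], [116, 136, -30], 0],
  [[0, 0, 18.7], [116, 136, -30], 0],
  [[0, 0, 18.7], [116, 136, -30], 0],
  [[0, 0, 18.7], [116, 136, -50], 0],
  [[0, 0, 18.7], [116, 136, -50], 0],
  [[0, 0, 18.7], [116, 136, -50], 0],
  [[0, 0, 18.7], [116, 136, -50], 0],
  [[0, 0, 18.7], [116, 136, -50], 0],
])

```text
t: 39.03
ee_pos: [630.6, -246.7, 100.3]
orientation: [-3.139, -0.123, 0.007]
ft_force: [0.5, 0.0, -0.0]
width: 0.6
```

```bash
python3 - <<'E'
from h import *
o=st(); print(jaw()); m=vision.camera_model('wrist'); snap('wrist','w24.png')
print([(round(d['confidence'],2),cw('wrist',d['point'],m)) for d in place_of('latch_pad','wrist')]); print(proj('wrist',[[631.5,-241.5,52]],m))
im=snap('scene','s24.png');cv2.imwrite('pics/s24c.png',cv2.resize(im[100:310,100:310,::-1],None,fx=2.8,fy=2.8,interpolation=2))
E
```

```text
t 39.03 pos [ 630.6 -246.7  100.3] rv [-3.1 -0.1  0. ] F [ 0.5  0.  -0. ] w 0.6
-85.53007703057332
[(0.71, array([ 633.8, -243.2,   52.2]))]
[[271.1 227.1]]
```

View pics/s24c.png

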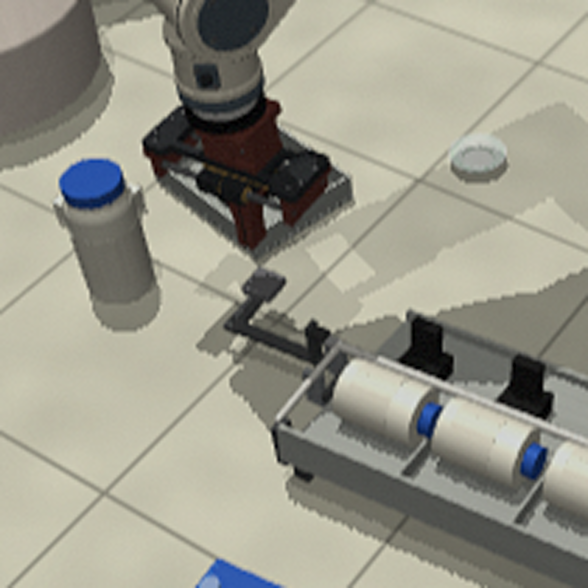

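View pics/w24.png

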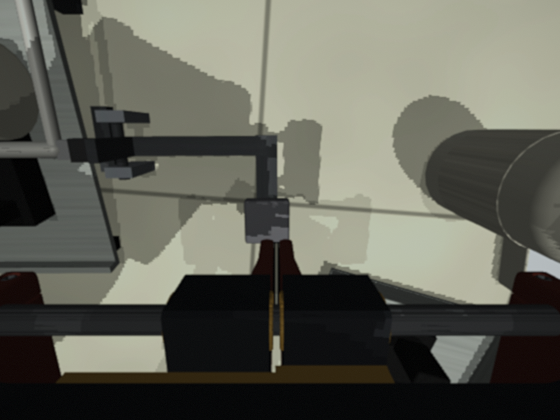

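The pad is at wrist (267,220), and the TCP will land about 5 mm to its outer side. I'll go down to just above it, then press.

Emit:
carry_out([
  [[0, 0, 0], [1.5, 3, -25], 0],
  [[0, 0, 0], [1.5, 3, -43], 0],
  [[0, 0, 0], [1.5, 3, -43], 0],
  [[0, 0, 0], [1.5, 3, -43], 0],
])

```text
t: 39.52
ee_pos: [631.4, -243.7, 56.8]
orientation: [-3.138, -0.121, 0.009]
ft_force: [0.2, 0.1, 1.0]
width: 0.2
```

Emit:
carry_out([
  [[0, 0, 0], [0, 0, -4], 0],
  [[0, 0, 0], [0, 0, -8], 0],
  [[0, 0, 0], [0, 0, -12], 0],
  [[0, 0, 0], [0, 0, -16], 0],
  [[0, 0, 0], [0, 0, -18], 0],
  [[0, 0, 0], [0, 0, -18], 0],
])

```text
t: 40.02
ee_pos: [632.7, -243.2, 38.9]
orientation: [-3.139, -0.123, 0.006]
ft_force: [0.7, -1.7, 1.9]
width: 0.5
```

```bash
python3 - <<'E'
from h import *
st(); im=snap('scene','s25.png');cv2.imwrite('pics/s25c.png',cv2.resize(im[130:310,150:370,::-1],None,fx=3.3,fy=3.3,interpolation=2))
E
```

```text
t 40.02 pos [ 632.7 -243.2   38.9] rv [-3.1 -0.1  0. ] F [ 0.7 -1.7  1.9] w 0.5
```

View pics/s25c.png

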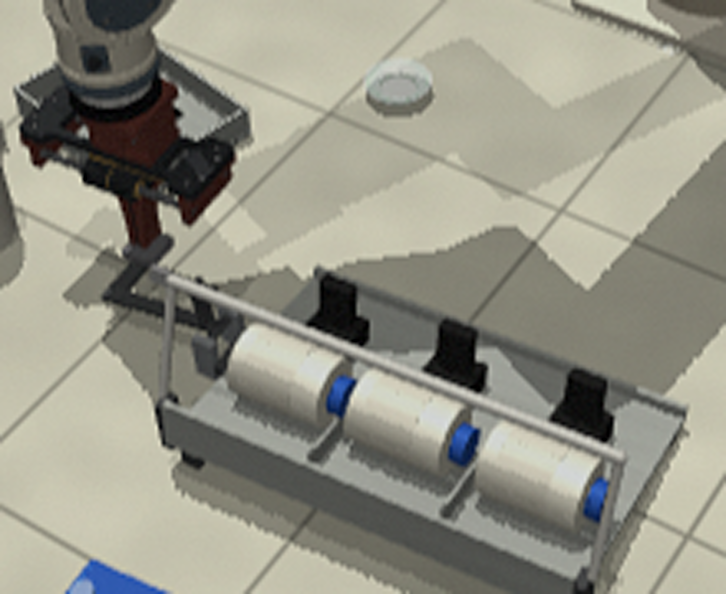

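The bar has let go and is rising. I'll hold for a moment, then lift straight up and clear.

Emit:
carry_out([
  [[0, 0, 0], [0, 0, 0], 0],
  [[0, 0, 0], [0, 0, 0], 0],
  [[0, 0, 0], [0, 0, 0], 0],
  [[0, 0, 0], [0, 0, 0], 0],
  [[0, 0, 0], [0, 0, 0], 0],
  [[0, 0, 0], [0, 0, 0], 0],
])

```text
t: 40.57
ee_pos: [632.5, -243.0, 39.0]
orientation: [-3.139, -0.123, 0.007]
ft_force: [1.2, -1.6, 3.2]
width: 0.5
```

Emit:
carry_out([
  [[0, 0, 0], [0, 0, 10], 0],
  [[0, 0, 0], [0, 0, 25], 0],
  [[0, 0, 0], [0, 0, 50], 0],
  [[0, 0, 0], [-10, 0, 80], 0],
  [[0, 0, 0], [-40, 0, 110], 0],
  [[0, 0, 0], [-80, 0, 130], 0],
  [[0, 0, 0], [-120, 0, 140], 0],
  [[0, 0, 0], [-120, 0, 140], 0],
  [[0, 0, 0], [-120, 0, 140], 0],
])

```text
t: 41.32
ee_pos: [510.6, -242.8, 180.9]
orientation: [-3.139, -0.12, 0.006]
ft_force: [0.8, 0.3, 0.3]
width: 0.5
```

```bash
python3 - <<'E'
from h import *
st(); im=snap('scene','s26.png');cv2.imwrite('pics/s26c.png',cv2.resize(im[130:310,150:370,::-1],None,fx=3.3,fy=3.3,interpolation=2))
m=vision.camera_model('scene'); print([cw('scene',d['point'],m) for d in place_of('bottle1','scene')][:3])
print([cw('scene',d['point'],m) for d in place_of('bar_mid','scene')][:1])
snap('top','t26.png'); diff('d26.png','s23.png',(205,310,200,360))
E
```

```text
t 41.32 pos [ 510.6 -242.8  180.9] rv [-3.1 -0.1  0. ] F [0.8 0.3 0.3] w 0.5
[array([708.7, -26.9,  65.9]), array([700.1,  79. ,  68. ]), array([635.4, -39.7,  22.2])]
[array([729.8,  85.4, 174.4])][ WARN:0@6.552] global loadsave.cpp:275 findDecoder imread_('pics/s23.png'): can't open/read file: check file path/integrity
Traceback (most recent call last):
  File "h.py", line 49, in diff
    im=vision.get_image('scene'); a=cv2.imread('pics/'+ref)[:,:,::-1]; y0,y1,x0,x1=box
                                    ~~~~~~~~~~~~~~~~~~~~~~~^^^^^^^^^^
TypeError: 'NoneType' object is not subscriptable
```

View pics/s26c.png

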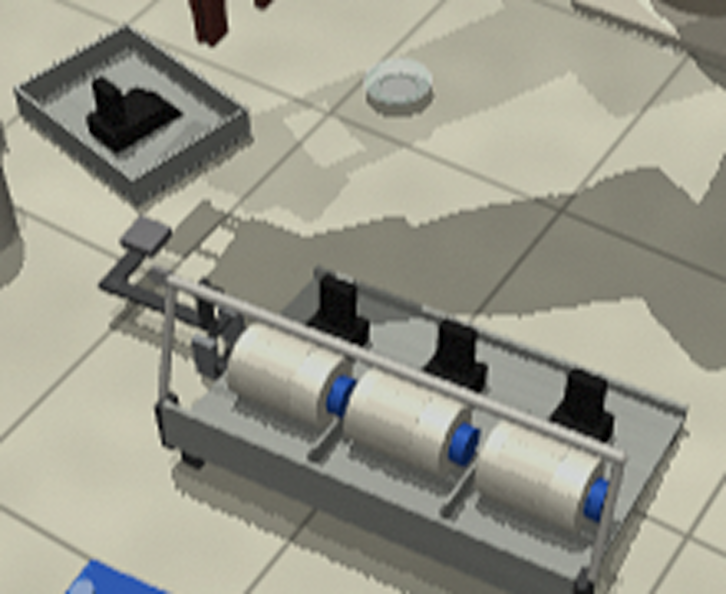

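View pics/t26.png

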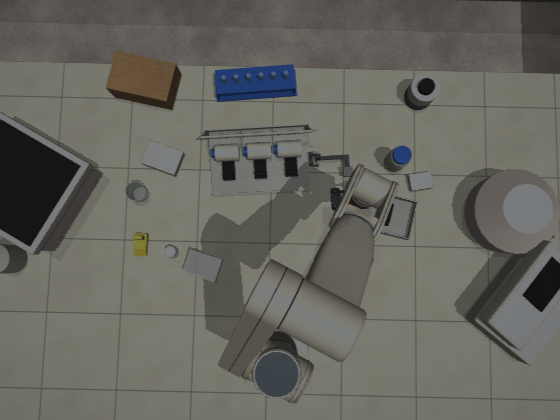

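```bash
python3 - <<'E'
from h import *
diff('d26.png','scene23.png',(205,310,200,360))
E
```

```text
(no output)
```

View pics/d26.png

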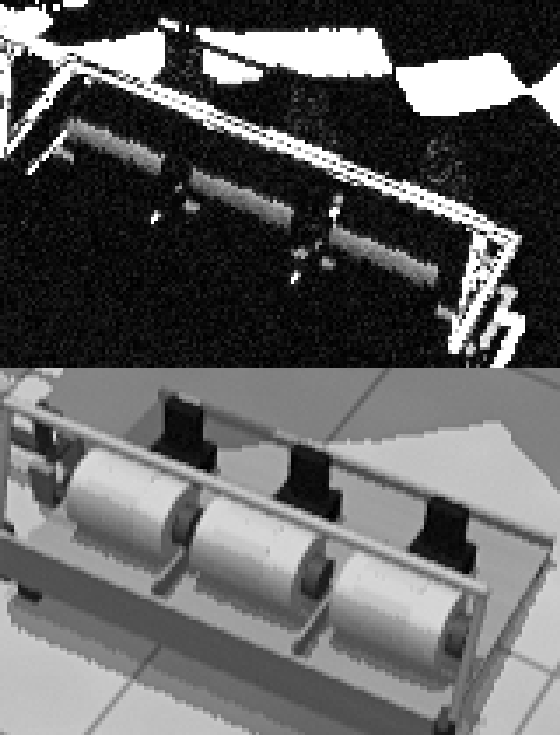

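The bottles and chocks did not move when the bar rose; only the bar's shadow band differs. I'm handing in.

```bash
python3 - <<'E'
from h import *
st(); print(order.close_job())
E
```

```text
t 41.62 pos [ 513.2 -242.9  178.4] rv [-3.1 -0.1  0. ] F [-1.   0.8  0.3] w 0.5
the job is handed in; nothing more can be done
None
```

The rack is ready. A black chock sits under each of the three bottles, the fourth is in the tray, and the bar sprang up by itself once I pressed the latch pad. I handed the job in at 41.6 s, with the gripper clear of everything.

- **Chocks:** I pushed each one in until its bottle just shifted in the scene camera, by about 1 mm. The tray was knocked about 4 cm aside during the run, so I found it again before placing the spare chock. The yellow look-alike was left alone.
- **Last checks:** The bar is up, with its middle at about 174 mm by the network's estimate. Comparing pictures from before and after the release, the bottles and chocks show no movement, only a changed bar shadow. By eye in the last top view, the other things on the bench are where they were.
- **Where checks disagreed:** Contact with the bottles was too light to feel. The force on the second chock turned out to be friction on the sheet, and the first chock's may have been too. I therefore judged all three contacts from the pictures, and the first is the least certain: only a very slight bottle shift showed.
- **Missing check:** In the last network query the left bottle was not among the results. I confirmed it by the picture comparison instead.

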